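# Load the swing tray with two spacers

### The job

Load the two steel spacers lying on the loading deck into the swing tray: turn the tray a quarter turn about its corner pivot, by the upright post on its opposite corner, until it stops against the end of the deck, then push each spacer along the deck and over the raised lip so that it drops flat into the pocket of its size. Slide the spacers, never lift them. When both lie in their pockets, swing the loaded tray all the way back home to its stop pin, and leave the other parts on the bench where they are.

Things in the scene. Friction and masses are not known exactly. Their poses are not given: they have to be found in the camera images.
- fixture: Loading fixture, fixed: dark base plate 190 x 440 mm, 4 mm thick, with a grey-painted deck at x -65..65, y -180..0 mm, top z 18 mm. Origin at table height under the middle of the deck's end edge facing the tray. z up; +y runs along the deck towards the tray, the way the spacers are pushed. Steel stop pin, 12 mm thick, 30 mm high, at x 77, y 190 mm.
- lane_wide (a point): Top of the wide lane's ramp, at the deck's end: fixture x -22, y 0, z 22.5 mm. The ramp rises from the deck (z 18) over the last 16 mm. Behind it, y 3..9 mm, stands the docked tray's lip, top z 23 mm. The lane runs from y -45 to 0 between fences 5 mm wide, 4 mm high at x -49 and 5 mm (middles), so 49 mm clear; the outer fence splays out to x -60, y -66 mm.
- lane_narrow (a point): Top of the narrow lane's ramp, at the deck's end: fixture x 25, y 0, z 22.5 mm; same ramp and lip as the wide lane. Its fences are at x 5 and 45 mm (middles), so 35 mm clear; the outer one splays out to x 56, y -66 mm; the middle fence, shared by both lanes, starts at y -50 mm.
- pivot (a point): Top of the pivot bolt's head (16 mm wide, z 31 mm) on the tray's vertical pivot axis: fixture x 60, y 83 mm. It does not move.
- tray (a joint): Angle of the swing tray: 0 = home at the stop pin; grows counter-clockwise seen from above; 1.571 = docked against the end of the deck. The pivot is stiff (0.35 N m, about 2.5 N at the post): the tray stays where it is left. Grey, 140 x 90 mm, top z 23 mm, two square pockets open at the top, floors at z 9 mm.
- post (a point): Centre of the top (z 55 mm) of the upright steel post, 14 mm in diameter, standing 32 mm above the tray's top at the corner opposite the pivot, 138 mm from the pivot axis. In the fixture's axes it is at x -9, y 203 mm when the tray is home and at x -60, y 14 mm when docked. Push it or hold it.
- pocket_wide (a point): Centre of the floor of the wide pocket, 49 x 49 mm, 14 mm below the lip; moves with the tray. Docked: x -22, y 33.5 mm in the fixture's axes.
- pocket_narrow (a point): Centre of the floor of the narrow pocket, 35 x 35 mm, 14 mm below the lip; moves with the tray. Docked: x 25, y 26.5 mm in the fixture's axes.
- wide_spacer: Round flat steel spacer, 44 mm in diameter, 12 mm thick, about 0.14 kg, ground and oiled (friction about 0.25), with a shallow round recess in its top; lies on the deck before the wide lane. Origin at the centre of its underside.
- narrow_spacer: The same kind, 30 mm in diameter, 12 mm thick, about 0.07 kg, just as slippery; lies on the deck before the narrow lane. Origin at the centre of its underside.
- big_spacer: Bystander: steel spacer 68 mm in diameter, 16 mm thick, lying on the table beyond the fixture; fits no pocket. Origin under its centre.
- hex_bolt: Bystander: dark bolt standing on its 22 mm head, 45 mm high. Origin under its centre.
- roller: Bystander: black rubber roller, 56 mm in diameter, 28 mm high. Origin under its centre.
- bracket: Bystander: blue U-bracket, 60 x 45 x 48 mm. Origin under its centre.
- damper: Bystander: small upright spring damper, 44 mm in diameter, 90 mm high. Origin under its centre.
- wrench: Bystander: steel wrench lying flat.
- screwdriver: Bystander: screwdriver lying flat.

How it is judged:
On the way, in this order (a step that is already met when the one before it is completed fails the run):
1. the tray has been turned to the deck (tray angle over 1.5 rad) (value of joint tray above 1.5 rad), for 0.2 s.
2. one spacer lies flat in its pocket (((horizontal distance between wide_spacer and pocket_wide below 0.006 m and z of wide_spacer in the frame of pocket_wide below 0.0025 m and angle between wide_spacer's own z axis and vertical below 0.08 rad) or (horizontal distance between narrow_spacer and pocket_narrow below 0.006 m and z of narrow_spacer in the frame of pocket_narrow below 0.0025 m and angle between narrow_spacer's own z axis and vertical below 0.08 rad))), for 0.2 s.
3. both spacers lie flat in their pockets, the tray still at the deck (over 1.4 rad) (horizontal distance between wide_spacer and pocket_wide below 0.006 m and z of wide_spacer in the frame of pocket_wide below 0.0025 m and angle between each of wide_spacer, narrow_spacer's own z axis and vertical below 0.08 rad and horizontal distance between narrow_spacer and pocket_narrow below 0.006 m and z of narrow_spacer in the frame of pocket_narrow below 0.0025 m and value of joint tray above 1.4 rad), for 0.2 s.
At the end, for the whole second after the job is handed in: Each spacer lies at rest in the pocket of its size, within 6 mm of the pocket's centre, under 2.5 mm above its floor and tilted less than 0.08 rad, and the tray is home at its stop pin (angle under 0.06 rad) (horizontal distance between wide_spacer and pocket_wide below 0.006 m and z of wide_spacer in the frame of pocket_wide below 0.0025 m and angle between each of wide_spacer, narrow_spacer's own z axis and vertical below 0.08 rad and horizontal distance between narrow_spacer and pocket_narrow below 0.006 m and z of narrow_spacer in the frame of pocket_narrow below 0.0025 m and value of joint tray below 0.06 rad and linear speed of each of wide_spacer, narrow_spacer below 0.02 m/s); the robot touches nothing.
It fails at once if a spacer is lifted (its underside centre over 40 mm above the table; deck 18 mm, lip 23 mm) (height (world z) of any of wide_spacer, narrow_spacer above 0.04 m).
It fails at once if another part on the bench is moved more than 25 mm (distance of any of big_spacer, hex_bolt, roller, bracket, damper, wrench, screwdriver from where it was at the start of the episode above 0.025 m).
It also fails if it takes over 64 s, if anything falls off the work surface, if the arm or the gripper's body presses on something with over 40 N, if the wrist force passes 120 N, or if a joint passes its speed limit or range.

### The arm

A 6-joint arm with a two-finger parallel gripper is mounted at the origin on the work surface. World frame = base frame: x ahead of the robot, y to its left, z up, the work surface at z = 0. Lengths are in m, angles in rad, forces in N, time in s.
With the tool pointing down it reaches from about 0.275 to 0.725 m from the base axis. Payload 15.9 kg.
Tool frame: the origin (TCP) lies at the very end of the fingers, on their centre line; the grasp point (between the pads) lies 19 mm behind it (robot.pinch_z is the distance from the TCP to the grasp point, in m); z points along the fingers, y is the direction in which the jaws open and shut (so a half turn about z gives the same grasp; the last joint's range is limited). The gripper opens to 85 mm and grips with 20 to 120 N. Pads are 22 mm wide; open, the fingers measure 114 mm over their backs; the gripper's body (76 mm by 85 mm) begins 54 mm behind the grasp point. The pads swing forward as they close: fully open they stand 13 mm farther back than shut.
Start: joints at [-1.196, 0.213, -0.034, 1.323, 0, 1.571], TCP at [0.183, -0.465, 0.231] pointing down, gripper open.
Joint ranges: [-2.98, 2.98], [-0.74, 1.72], [-1.14, 1.35], [-2.1, 2.04], [-1.57, 1.44], [-3.14, 3.14]. Speed limits (rad/s): [1.89, 1.89, 2.39, 2.57, 3.14, 3.14].

### API

Orientations are given as a rotation vector (axis times angle).
In Python, from rig import robot, vision, workorder gives the robot as it stands. The module is installed in compiled form; this text tells all that it offers.
- The arm moves only by the shell command python3 -m handwheel 'ROWS' [FORCE]. ROWS is text: rows parted by semicolons, each of 7 numbers parted by spaces: the shift along the tool's x, y, z in m, then the turn, a rotation vector about the tool's x, y, z in degrees, then the finger opening in m, from 0 to 0.0854. A call has 1 to 5 rows; each row shifts and turns the commanded pose from where the row before left it, along the tool's axes as they then stand; what a row does not reach is not made up. A row lasts 1/12 s, in which the tool goes at most 41.7 mm and 7.16 degrees, less where a joint would pass 70% of its speed; a pose out of reach is approached as far as the arm can. A call is refused whole if a number of a shift passes 0.0417 or a number of a turn 7.16, either way. A call with a gripper value outside its range is refused whole. The fingers move at their own pace and stop on an object; FORCE is the grip in N (left out, the last holds). Time passes only in rows, so rows that do not move let the fingers close. It gives the time, the measured TCP pose, the force and the opening at its end, in the units of the state.
- robot.get_state(): the state, without advancing time (a new reading comes with each control period).
- vision.snapshot(name): name is "side" or "top" or "wrist"; returns a dict with "img" (384x512x3 uint8, red, green, blue), "z_map" (384x512 float32, m along the optical axis (not along the pixel's ray), 0 where there is no reading), "fov_y" (degrees; the focal length in pixels is half the picture's height over the tangent of half this angle, whatever the lens; pixels are square), "cx", "cy" (the principal point, pixels), "position" and "rotation" of the camera in the world. Camera axes: x right, y down, z forward; pixel columns grow to the right and rows downward; lengths in m; the calibration is good to about 2 mm. A picture is of the moment at which its call begins.
- workorder.close_job(): hands the job in, once; it reports no verdict.
The state is a dict: "clock": time; "q": joint angles; "qd": joint speeds; "joint_torque": joint torques, N m; "eef_pos": TCP position; "eef_rot": TCP orientation; "ft_force": force on the tool from outside, world axes, zero at the start; "ft_torque": the same for the moment, N m; "width": finger opening in m.
Only numpy, scipy, OpenCV 4.12 (cv2) and the standard library are available. Lean on these libraries where they do the work, as an engineer would, in place of code of your own. Each camera call takes 0.05 s, during which the arm holds its last target.

## Working session

There is one attempt and no reset: what is moved stays moved. The work goes in short steps, Python scripts to look and compute and a shell command to move; the robot and the scene stay as the last step left them, time stands still between calls to the robot, and variables do not carry over. Pictures are saved under pics/ and viewed, and the job is handed in when it is done.

```bash
mkdir -p pics; cat > h.py <<'E'
from rig import robot, vision, workorder
import numpy as np, cv2
def snap(n,fn):
    s=vision.snapshot(n); cv2.imwrite('pics/'+fn,cv2.cvtColor(s['img'],cv2.COLOR_RGB2BGR)); np.save('/tmp/'+n,s,allow_pickle=True); return s
def load(n): return np.load('/tmp/'+n+'.npy',allow_pickle=True).item()
def ray(s,u,v,z):
    f=192/np.tan(np.radians(s['fov_y'])/2); d=np.array([(u-s['cx'])/f,(v-s['cy'])/f,1.])
    R=np.array(s['rotation']); 
    R=R if R.shape==(3,3) else cv2.Rodrigues(R)[0]
    d=R@d; p=np.array(s['position']); return p+d*(z-p[2])/d[2]
def proj(s,P):
    f=192/np.tan(np.radians(s['fov_y'])/2); R=np.array(s['rotation']); R=R if R.shape==(3,3) else cv2.Rodrigues(R)[0]
    c=R.T@(np.array(P)-np.array(s['position'])); return c[0]/c[2]*f+s['cx'],c[1]/c[2]*f+s['cy']
E
python3 - <<'E'
from h import *
for n in ['top','side']:
    s=snap(n,n+'0.png'); print(n,s['fov_y'],s['cx'],s['cy'],s['position'],np.round(s['rotation'],3).tolist())
st=robot.get_state(); print(st)
E
```

```text
top 52.030124103224125 253.09919140837167 187.80425698469975 [ 5.10038671e-01 -3.32592030e-05  1.48512244e+00] [-2.167, 2.204, -0.045]
side 43.15311796352854 266.5219858144752 204.9699185352054 [ 0.46785509 -0.8158262   1.11413806] [-2.479, 0.171, -0.063]
{'clock': 0.1, 'q': array([-1.19600832e+00,  2.13295916e-01, -3.49487193e-02,  1.32348181e+00,
        2.61383018e-05,  1.57078015e+00]), 'qd': array([ 0.00019104, -0.0014468 ,  0.00226675, -0.00019007,  0.00133937,
        0.00105593]), 'joint_torque': array([-8.27288550e-04, -6.87245250e+01,  4.87807739e+01,  1.21565396e-02,
        1.14546324e-05, -2.78678380e-05]), 'eef_pos': array([ 0.1829433 , -0.46503029,  0.23089005]), 'eef_rot': array([-3.08568564e+00, -5.85129839e-01,  2.31768537e-04]), 'ft_force': array([-0.41811375, -0.48630303,  0.66102142]), 'ft_torque': array([-0.03414556,  0.00015834, -0.00200301]), 'width': 0.08523371675220767}
```

View pics/top0.png

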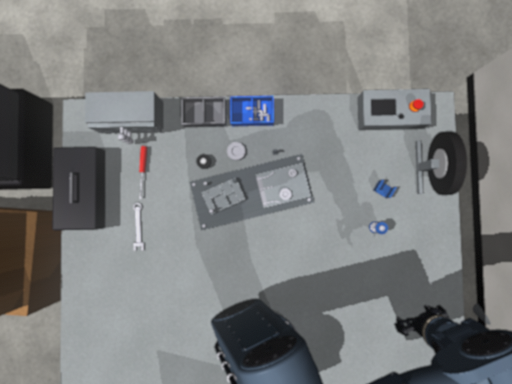

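View pics/side0.png

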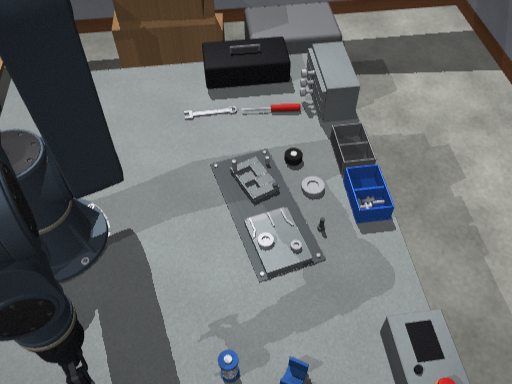

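```bash
python3 - <<'E'
from h import *
s=load('top'); cv2.imwrite('pics/topz.png',cv2.resize(cv2.cvtColor(s['img'][130:245,180:325],cv2.COLOR_RGB2BGR),None,fx=5,fy=5,interpolation=cv2.INTER_CUBIC))
s=load('side'); cv2.imwrite('pics/sidez.png',cv2.resize(cv2.cvtColor(s['img'][140:290,205:355],cv2.COLOR_RGB2BGR),None,fx=4,fy=4,interpolation=cv2.INTER_CUBIC))
E
```

```text
(no output)
```

View pics/topz.png

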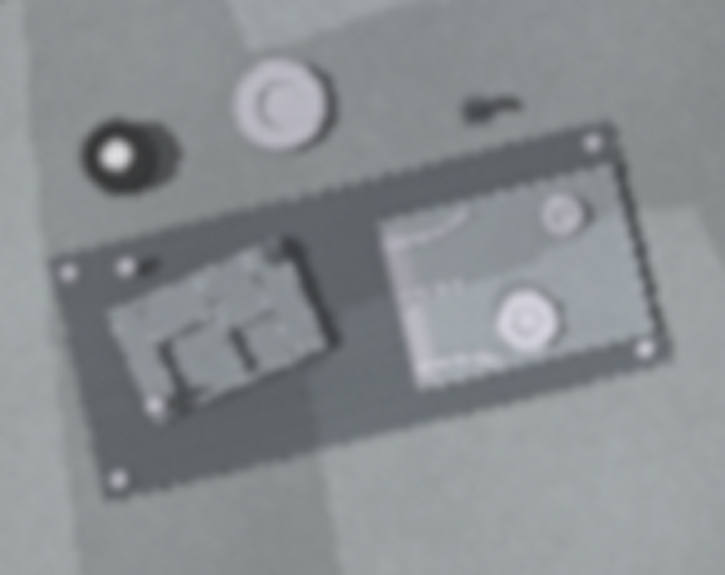

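View pics/sidez.png

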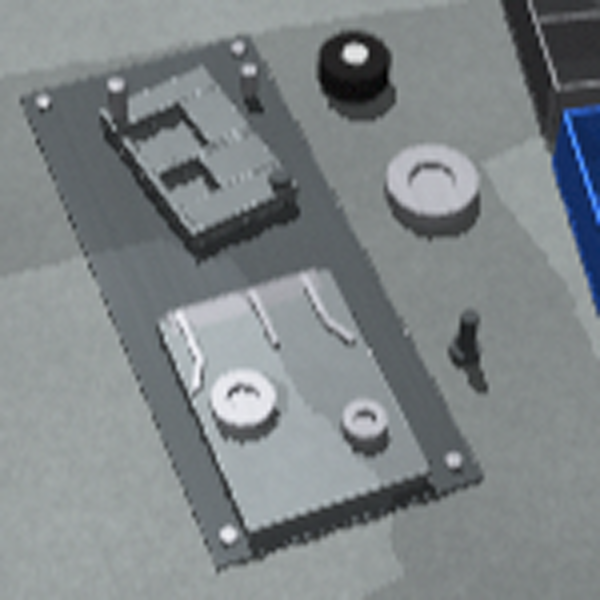

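```bash
cat > fit.py <<'E'
from h import *
def fitpose(F,W):
    F=np.array(F,float);W=np.array(W,float)
    a=F-F.mean(0);b=W-W.mean(0)
    th=np.arctan2((a[:,0]*b[:,1]-a[:,1]*b[:,0]).sum(),(a*b).sum())
    R=np.array([[np.cos(th),-np.sin(th)],[np.sin(th),np.cos(th)]]); t=W.mean(0)-R@F.mean(0)
    return th,R,t,W-(F@R.T+t)
E
python3 - <<'E'
from fit import *
s=load('top')
z=lambda u,v,h: ray(s,180+(u+.5)/5-.5,130+(v+.5)/5-.5,h)[:2]
# plate corners: x+-95; which y?
P=[(55,255),(612,125),(672,355),(107,500)]
W=[z(*p,.004) for p in P]; print(W, [np.linalg.norm(W[i]-W[(i+1)%4]) for i in range(4)])
D=[(380,222,-0),(617,163,0),(660,340,0),(425,385,0)]
Wd=[z(u,v,.018) for u,v,_ in D]; print([np.linalg.norm(Wd[i]-Wd[(i+1)%4]) for i in range(4)])
F=[(65,0),(65,-180),(-65,-180),(-65,0)]
th,R,t,r=fitpose(F,Wd); print(th,t,r)
f=lambda p:(np.array(p)-t)@R
print('plate in fixture',[f(p) for p in W])
th,R,t,r=fitpose(np.array(F)/1000.,Wd); print(th,t,r)
f=lambda p:(np.array(p)-t)@R*1000
print('plate in fixture',[f(p) for p in W])
for n,u,v,h in [('wide',527,320,.03),('narrow',563,214,.03),('pivot',288,246,.031),('post',154,405,.055),('pin',125,266,.034),('big',282,104,.016),('bolt',475,110,.02),('roller',115,155,.028)]:
    print(n,z(u,v,h),f(z(u,v,h)))
E
```

```text
[array([0.62483911, 0.25707407]), array([ 0.71590279, -0.16601516]), array([ 0.54125038, -0.20688634]), array([0.43959133, 0.21935039])] [np.float64(0.4327783407518395), np.float64(0.17937088837206963), np.float64(0.43819210024364236), np.float64(0.18904976769763493)]
[np.float64(0.1827860034486006), np.float64(0.1360887283503299), np.float64(0.17810180997975233), np.float64(0.1263928618610479)]
0.21077314682087575 [-18.2285728   87.91474067] [[ -44.68876757 -101.50318005]
 [ -82.30654698   74.33521612]
 [  44.68347486  101.50449857]
 [  82.3118397   -74.33653464]]
plate in fixture [array([  0.09678929, -89.66218983]), array([  0.09732065, -90.09496785]), array([-8.20175075e-02, -9.00983945e+01]), array([ -0.09225125, -89.66032187])]
0.21077314682087567 [ 0.58203767 -0.00550179] [[-0.00142515  0.0025033 ]
 [ 0.00201637  0.00041455]
 [-0.00386756 -0.00118478]
 [ 0.00327635 -0.00173307]]
plate in fixture [array([ 96.78929351, 247.81016807]), array([  97.3206479 , -184.96784649]), array([ -82.01750747, -188.39445164]), array([-92.25124548, 249.67813062])]
wide [ 0.56839493 -0.09693734] [-32.47059227 -86.55775526]
narrow [ 0.64657636 -0.12526803] [  38.05340072 -130.6182712 ]
pivot [0.62635281 0.07905752] [61.02558385 73.41652904]
post [0.51024582 0.17691576] [-32.03838709 193.40055217]
pin [0.61341611 0.19994394] [ 73.66655123 194.33422807]
big [0.73480499 0.08284518] [167.87010328  54.43042966]
bolt [ 0.72691699 -0.06202824] [129.84682618 -85.58656662]
roller [0.69701255 0.20743587] [156.98039382 184.17064898]
```

```bash
python3 - <<'E'
import numpy as np
th=.375; d=np.array([.0253,.031,.006]) # world per row
for i in range(15):
    x=np.array([np.cos(th),np.sin(th)]); y=np.array([np.sin(th),-np.cos(th)])
    print(i,f"{d[:2]@x:.4f} {d[:2]@y:.4f} {-d[2]:.3f} 0 0 -5.4 0.03;")
    th+=np.radians(5.4)
print(th)
E
```

```text
0 0.0349 -0.0196 -0.006 0 0 -5.4 0.03;
1 0.0366 -0.0162 -0.006 0 0 -5.4 0.03;
2 0.0379 -0.0127 -0.006 0 0 -5.4 0.03;
3 0.0390 -0.0091 -0.006 0 0 -5.4 0.03;
4 0.0397 -0.0054 -0.006 0 0 -5.4 0.03;
5 0.0400 -0.0016 -0.006 0 0 -5.4 0.03;
6 0.0400 0.0022 -0.006 0 0 -5.4 0.03;
7 0.0396 0.0059 -0.006 0 0 -5.4 0.03;
8 0.0388 0.0096 -0.006 0 0 -5.4 0.03;
9 0.0378 0.0132 -0.006 0 0 -5.4 0.03;
10 0.0364 0.0167 -0.006 0 0 -5.4 0.03;
11 0.0346 0.0201 -0.006 0 0 -5.4 0.03;
12 0.0326 0.0232 -0.006 0 0 -5.4 0.03;
13 0.0302 0.0262 -0.006 0 0 -5.4 0.03;
14 0.0276 0.0289 -0.006 0 0 -5.4 0.03;
1.7887166941154062
```

```bash
python3 -m handwheel '0.035 -0.020 -0.006 0 0 -5.4 0.03; 0.037 -0.016 -0.006 0 0 -5.4 0.03; 0.038 -0.013 -0.006 0 0 -5.4 0.03; 0.039 -0.009 -0.006 0 0 -5.4 0.03; 0.040 -0.005 -0.006 0 0 -5.4 0.03' 20
python3 -m handwheel '0.040 -0.002 -0.006 0 0 -5.4 0.03; 0.040 0.002 -0.006 0 0 -5.4 0.03; 0.040 0.006 -0.006 0 0 -5.4 0.03; 0.039 0.010 -0.006 0 0 -5.4 0.03; 0.038 0.013 -0.006 0 0 -5.4 0.03'
python3 -m handwheel '0.036 0.017 -0.006 0 0 -5.4 0.03; 0.035 0.020 -0.006 0 0 -5.4 0.03; 0.033 0.023 -0.006 0 0 -5.4 0.03; 0.030 0.026 -0.006 0 0 -5.4 0.03; 0.028 0.029 -0.006 0 0 -5.4 0.03'
python3 -m handwheel '0 0 0 0 0 0 0.03;0 0 0 0 0 0 0.03'
python3 - <<'E'
from h import *
s=snap('wrist','wrist1.png'); print(s['fov_y'],s['cx'],s['cy'],s['position'],s['rotation'])
st=robot.get_state(); print(st['clock'],st['q'],st['eef_pos'],st['eef_rot'],st['width'])
E
```

```text
clock: 0.52
eef_pos: [0.3109, -0.3079, 0.2615]
eef_rot: [-2.862, -1.295, 0.0]
ft_force: [1.1, 0.1, -0.0]
width: 0.0297
clock: 0.93
eef_pos: [0.4379, -0.1517, 0.2915]
eef_rot: [-2.48, -1.929, 0.0]
ft_force: [0.4, -1.4, -0.4]
width: 0.0297
clock: 1.35
eef_pos: [0.5642, 0.0038, 0.3213]
eef_rot: [-1.961, -2.454, 0.0]
ft_force: [1.3, -1.4, 0.2]
width: 0.0301
clock: 1.52
eef_pos: [0.5643, 0.0035, 0.3203]
eef_rot: [-1.963, -2.452, 0.001]
ft_force: [-1.0, 0.2, -0.1]
width: 0.0302
61.294333615592706 261.40502459536583 183.36737738058915 [0.546995   0.08460624 0.46296798] [2.79907356 0.31033452 0.04886825]
1.5667 [ 4.16344564e-03  3.64648955e-01  3.95337442e-01  1.60272849e+00
 -1.72655379e-04  1.35665418e+00] [0.56352451 0.00229173 0.32057279] [-1.96568836e+00 -2.44954704e+00  1.43942305e-03] 0.030210744932755742
```

View pics/wrist1.png

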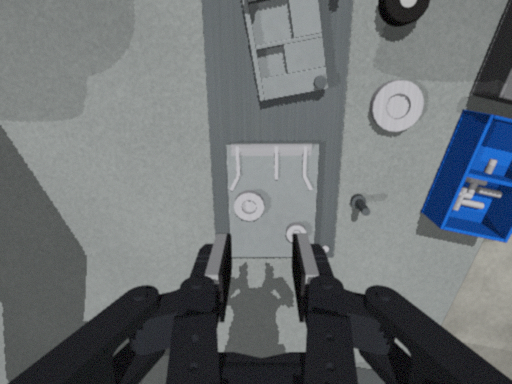

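```bash
python3 -m handwheel '-0.02 0 -0.02 0 0 0 0.03; -0.03 0 -0.02 0 0 0 0.03;-0.03 0 -0.01 0 0 0 0.03; 0 0 0 0 0 0 0.03;0 0 0 0 0 0 0.03'
python3 - <<'E'
from h import *
s=snap('wrist','wrist2.png'); print(s['position'],s['rotation'])
im=cv2.cvtColor(s['img'],cv2.COLOR_RGB2BGR)
cv2.imwrite('pics/w2z.png',cv2.resize(im[0:240,180:380],None,fx=2.5,fy=2.5,interpolation=cv2.INTER_CUBIC))
st=robot.get_state(); print(st['clock'],st['q'],st['eef_pos'],st['eef_rot'],st['width'])
E
```

```text
clock: 1.98
eef_pos: [0.5804, -0.0787, 0.3715]
eef_rot: [1.972, 2.445, 0.0]
ft_force: [0.2, -0.8, -0.2]
width: 0.0301
[0.56343244 0.00261175 0.51419121] [2.79969246 0.29953381 0.04983589]
2.0333 [-1.32879781e-01  4.58373813e-01  6.69448084e-01  1.78209021e+00
  8.82870558e-05  1.22326274e+00] [ 0.58016054 -0.07752046  0.37119577] [-1.97054982e+00 -2.44644034e+00  6.03168480e-05] 0.029971031660439174
```

View pics/w2z.png

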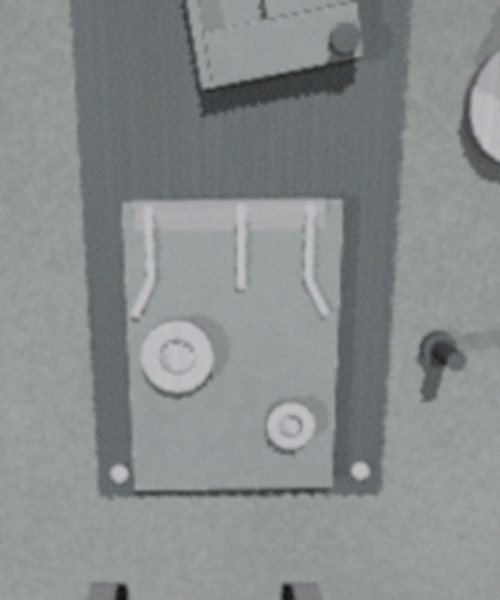

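```bash
python3 - <<'E'
from fit import *
s=load('wrist')
z=lambda u,v,h: ray(s,180+(u+.5)/2.5-.5,(v+.5)/2.5-.5,h)[:2]
F=np.array([(65,0),(65,-180),(-65,-180),(-65,0),(60,83),(5,-50)])/1000.
W=[z(343,200,.018),z(332,488,.018),z(134,490,.018),z(122,202,.018),z(344,38,.031),z(241,290,.022)]
th,R,t,r=fitpose(F,W); print(th,t,(r*1000).round(1).tolist())
f=lambda p:(np.array(p)-t)@R*1000
for n,u,v,h in [('wide',177,357,.03),('narrow',290,426,.03),('screw',119,473,.005),('screw',360,471,.005),('bolt',455,357,.045),('tray corner',204,89,.023),('tc2',362,60,.023)]:
    print(n,z(u,v,h),f(z(u,v,h)))
st=robot.get_state(); print('tcp',f(st['eef_pos'][:2]), np.pi/2+th, 2*np.arctan2(-2.44644,-1.97055)+2*np.pi)
np.savez('/tmp/fix',th=th,R=R,t=t)
g=s['img'][40:220,220:330]; hs=cv2.cvtColor(s['img'],cv2.COLOR_RGB2GRAY)
zm=s['z_map']; print(zm[143,251],zm[170,296],zm[160,275])
E
```

```text
0.22628452764183127 [ 0.58153859 -0.00318403] [[-0.3, -0.2], [-0.1, 0.2], [0.1, 0.5], [0.5, 0.5], [-0.4, -0.3], [0.2, -0.7]]
wide [ 0.5683976  -0.09773226] [-34.0186624  -89.18958924]
narrow [ 0.64590034 -0.12546833] [  35.28545587 -133.60696113]
screw [ 0.54657326 -0.18794133] [ -75.5257833 -172.2024631]
screw [ 0.70345985 -0.15254047] [  85.30372126 -172.90290202]
bolt [ 0.72762108 -0.06012748] [129.58262752 -88.26659612]
tray corner [0.55285457 0.05136743] [-15.71369563  59.59626256]
tc2 [0.6344895  0.08392434] [71.14451112 73.00771972]
tcp [-18.02091254 -72.13217073] 1.7970808544367278 1.7854498941158798
0.49558732 0.5093209 0.51180685
```

```bash
python3 -m handwheel '0.035 -0.002 0.01 0 0 -0.67 0.04; 0.035 -0.002 0.015 0 0 0 0.04;0.035 -0.002 0.015 0 0 0 0.04; 0.035 -0.002 0.015 0 0 0 0.04;0.03 -0.002 0.01 0 0 0 0.04'
python3 -m handwheel '0 0 0 0 0 0 0.04;0 0 0 0 0 0 0.04'
cat > st.py <<'E'
from h import *
import sys
d=np.load('/tmp/fix.npz'); R=d['R'];t=d['t'];th=float(d['th'])
f=lambda p:(np.array(p)[:2]-t)@R*1000
w=lambda x,y:R@(np.array([x,y])/1000)+t
def show():
    st=robot.get_state(); v=cv2.Rodrigues(st['eef_rot'])[0]
    print('t %.2f'%st['clock'],'fix',f(st['eef_pos']).round(1),'z %.1f'%(st['eef_pos'][2]*1000),'yawerr deg %.2f'%np.degrees(np.arctan2(v[1,0],v[0,0])-th-np.pi/2),'F fix',(st['ft_force'][:2]@R).round(1),st['ft_force'][2].round(1),'w %.4f'%st['width'],'q',st['q'].round(2))
if __name__=='__main__': show()
E
python3 - <<'E'
from st import *
s=snap('wrist','wrist3.png'); show()
im=cv2.cvtColor(s['img'],cv2.COLOR_RGB2BGR)
cv2.imwrite('pics/w3z.png',cv2.resize(im[0:240,140:390],None,fx=2.5,fy=2.5,interpolation=cv2.INTER_CUBIC))
E
```

```text
clock: 2.45
eef_pos: [0.5303, 0.0891, 0.3047]
eef_rot: [-1.952, -2.46, 0.001]
ft_force: [0.0, 0.0, 0.0]
width: 0.04
clock: 2.62
eef_pos: [0.531, 0.0886, 0.3058]
eef_rot: [-1.949, -2.463, 0.001]
ft_force: [0.0, -0.2, -0.6]
width: 0.04
t 2.67 fix [-28.1  99.6] z 306.3 yawerr deg 0.26 F fix [-0.2  0.4] 0.7 w 0.0398 q [ 0.16  0.3   0.27  1.54 -0.    1.5 ]
```

View pics/w3z.png

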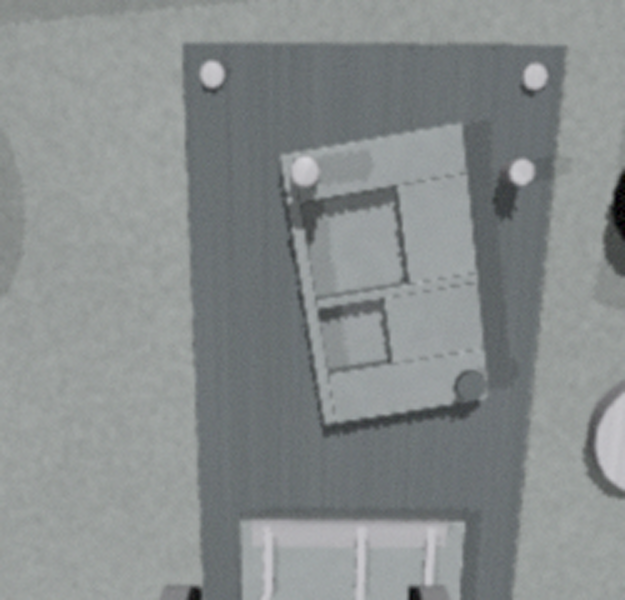

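```bash
python3 - <<'E'
from st import *
s=load('wrist')
z=lambda u,v,h: f(ray(s,140+(u+.5)/2.5-.5,(v+.5)/2.5-.5,h))
for n,u,v,h in [('post',305,170,.055),('pivot',470,384,.031),('pin',522,171,.034),('c',325,422,.023),('deckL',241,520,.018),('deckR',464,520,.018)]: print(n,z(u,v,h))
a=z(305,170,.055)-np.array([60,83]); print(np.hypot(*a),np.degrees(np.arctan2(a[1],a[0])-np.arctan2(120,-69)))
E
```

```text
post [-28.49277177 190.01665164]
pivot [59.16833049 84.58338974]
pin [ 76.08279487 190.50114165]
c [-16.8015822   60.96116681]
deckL [-64.21668376   0.54092886]
deckR [64.16575045  1.36291841]
138.8651662024991 9.688667132101926
```

```bash
python3 -m handwheel '0.030 0 0.035 0 0 -0.2 0.04; 0.03 0 0.04 0 0 0 0.04;0.03 0 0.04 0 0 0 0.04; 0 0 0.04 0 0 0 0.04;0 0 0.035 0 0 0 0.04'
python3 -m handwheel '0 0 0 0 0 0 0.04;0 0 0 0 0 0 0.04'; python3 st.py
```

```text
clock: 3.08
eef_pos: [0.5146, 0.1623, 0.1313]
eef_rot: [1.948, 2.465, 0.001]
ft_force: [0.4, 0.5, 0.7]
width: 0.0401
clock: 3.25
eef_pos: [0.5143, 0.1612, 0.1329]
eef_rot: [-1.949, -2.462, 0.003]
ft_force: [0.2, 0.9, 1.3]
width: 0.04
t 3.25 fix [-28.6 175.2] z 132.9 yawerr deg 0.31 F fix [0.4 0.8] 1.3 w 0.0400 q [ 0.3   0.33 -0.13  1.11 -0.    1.64]
```

```bash
python3 -m handwheel '0.015 0 0.02 0 0 -0.3 0.04; 0 0 0.02 0 0 0 0.04;0 0 0.02 0 0 0 0.04; 0 0 0 0 0 0 0.04;0 0 0 0 0 0 0.04'; python3 st.py
```

```text
clock: 3.67
eef_pos: [0.5127, 0.1765, 0.0751]
eef_rot: [1.942, 2.468, 0.002]
ft_force: [0.3, 0.6, 1.1]
width: 0.0399
t 3.67 fix [-26.8 190.6] z 75.1 yawerr deg 0.63 F fix [0.4 0.5] 1.1 w 0.0399 q [ 0.33  0.38 -0.22  0.98 -0.    1.67]
```

```bash
python3 -m handwheel '0 -0.001 0.015 0 0 0.6 0.04; 0 0 0.015 0 0 0 0.04;0 0 0.015 0 0 0 0.04; 0 0 0 0 0 0 0.04;0 0 0 0 0 0 0.04'; python3 st.py
python3 - <<'E'
from st import *
s=snap('wrist','wrist4.png')
E
```

```text
clock: 4.08
eef_pos: [0.5116, 0.1766, 0.0299]
eef_rot: [1.955, 2.458, 0.002]
ft_force: [-0.2, 0.5, -0.1]
width: 0.0401
t 4.08 fix [-27.8 190.9] z 29.9 yawerr deg 0.05 F fix [-0.   0.5] -0.1 w 0.0401 q [ 0.33  0.42 -0.28  0.87  0.    1.68]
```

View pics/wrist4.png

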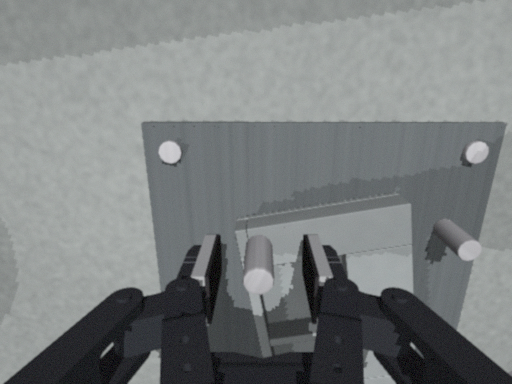

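```bash
python3 -m handwheel '0 0 0 0 0 0 0.008;0 0 0 0 0 0 0.008;0 0 0 0 0 0 0.008;0 0 0 0 0 0 0.008' 30; python3 st.py
python3 - <<'E'
import numpy as np
a0=np.arctan2(190.5-83,-27.8-60); n=16; end=np.arctan2(14-83,-120)+2*np.pi
A=np.linspace(a0,end,n+1); p=np.c_[60+138.4*np.cos(A),83+138.4*np.sin(A)]
print(p[0]); d=np.diff(p,axis=0)
for i,(dx,dy) in enumerate(d): print(f"{dy/1000:.4f} {dx/1000:.4f} 0 0 0 0 0.008  ->",p[i+1].round(1))
E
```

```text
clock: 4.47
eef_pos: [0.5112, 0.1769, 0.0293]
eef_rot: [1.954, 2.459, 0.002]
ft_force: [-2.8, -0.7, 10.7]
width: 0.0133
t 4.47 fix [-28.1 191.3] z 29.3 yawerr deg 0.08 F fix [-2.9 -0.1] 10.7 w 0.0133 q [ 0.33  0.42 -0.28  0.87  0.    1.68]
[-27.54776932 190.19117542]
-0.0081 -0.0091 0 0 0 0 0.008  -> [-36.6 182.1]
-0.0089 -0.0083 0 0 0 0 0.008  -> [-45.  173.2]
-0.0096 -0.0075 0 0 0 0 0.008  -> [-52.5 163.6]
-0.0102 -0.0067 0 0 0 0 0.008  -> [-59.1 153.4]
-0.0107 -0.0057 0 0 0 0 0.008  -> [-64.9 142.7]
-0.0112 -0.0048 0 0 0 0 0.008  -> [-69.6 131.5]
-0.0116 -0.0038 0 0 0 0 0.008  -> [-73.4 119.9]
-0.0119 -0.0027 0 0 0 0 0.008  -> [-76.1 108.1]
-0.0121 -0.0017 0 0 0 0 0.008  -> [-77.8  96. ]
-0.0122 -0.0006 0 0 0 0 0.008  -> [-78.4  83.8]
-0.0122 0.0005 0 0 0 0 0.008  -> [-77.9  71.7]
-0.0121 0.0015 0 0 0 0 0.008  -> [-76.4  59.6]
-0.0119 0.0026 0 0 0 0 0.008  -> [-73.8  47.7]
-0.0116 0.0036 0 0 0 0 0.008  -> [-70.2  36.1]
-0.0113 0.0046 0 0 0 0 0.008  -> [-65.6  24.8]
-0.0108 0.0056 0 0 0 0 0.008  -> [-60.  14.]
```

```bash
python3 -m handwheel '-0.008 -0.009 -0.001 0 0 0 0.008; -0.009 -0.008 0 0 0 0 0.008;-0.0097 -0.0075 0 0 0 0 0.008; -0.0102 -0.0067 0 0 0 0 0.008'; python3 st.py
```

```text
clock: 4.8
eef_pos: [0.4889, 0.1329, 0.0296]
eef_rot: [1.954, 2.459, 0.002]
ft_force: [8.2, 1.1, -5.8]
width: 0.013
t 4.80 fix [-59.7 153.4] z 29.6 yawerr deg 0.09 F fix [ 8.2 -0.8] -5.8 w 0.0130 q [ 0.27  0.36 -0.38  0.83 -0.    1.61]
```

```bash
python3 -m handwheel '-0.0107 -0.0055 0 0 0 0 0.008; -0.0112 -0.0047 0 0 0 0 0.008;-0.0116 -0.0038 0 0 0 0 0.008; -0.0119 -0.0027 0 0 0 0 0.008;-0.0121 -0.0017 0 0 0 0 0.008'; python3 st.py
python3 -m handwheel '-0.0122 -0.0005 0 0 0 0 0.008; -0.0122 0.0005 0 0 0 0 0.008;-0.0121 0.0015 0 0 0 0 0.008; -0.0119 0.0026 0 0 0 0 0.008;-0.0116 0.0036 0 0 0 0 0.008'; python3 st.py
```

```text
clock: 5.22
eef_pos: [0.4838, 0.0724, 0.0296]
eef_rot: [1.955, 2.459, 0.002]
ft_force: [4.3, 5.4, 1.1]
width: 0.0126
t 5.22 fix [-78.3  95.6] z 29.6 yawerr deg 0.07 F fix [5.4 4.3] 1.1 w 0.0126 q [ 0.15  0.33 -0.42  0.82  0.    1.49]
clock: 5.63
eef_pos: [0.5031, 0.015, 0.0293]
eef_rot: [-1.955, -2.458, 0.003]
ft_force: [-10.2, -1.8, 18.5]
width: 0.0126
t 5.63 fix [-72.4  35.3] z 29.3 yawerr deg 0.05 F fix [-10.3   0.5] 18.5 w 0.0126 q [ 0.03  0.35 -0.38  0.84 -0.    1.37]
```

```bash
python3 -m handwheel '-0.0113 0.0050 -0.0005 0 0 0 0.008; -0.0108 0.0060 0 0 0 0 0.008;0 0 0 0 0 0 0.008'; python3 st.py
python3 -m handwheel '-0.001 0.0005 0 0 0 0 0.008; 0 0 0 0 0 0 0.008; 0 0 0 0 0 0 0.008'; python3 st.py
python3 - <<'E'
from st import *
s=snap('top','top5.png'); snap('wrist','wrist5.png'); cv2.imwrite('pics/top5z.png',cv2.resize(cv2.cvtColor(s['img'][130:245,180:325],cv2.COLOR_RGB2BGR),None,fx=5,fy=5,interpolation=cv2.INTER_CUBIC))
E
```

```text
clock: 5.88
eef_pos: [0.5182, -0.0065, 0.0293]
eef_rot: [-1.957, -2.456, 0.01]
ft_force: [-17.5, -18.7, 20.1]
width: 0.0126
t 5.88 fix [-62.5  11. ] z 29.3 yawerr deg -0.07 F fix [-21.3 -14.3] 20.1 w 0.0126 q [-0.01  0.38 -0.34  0.85 -0.    1.34]
clock: 6.13
eef_pos: [0.5181, -0.0064, 0.0293]
eef_rot: [-1.957, -2.457, 0.011]
ft_force: [-17.8, -17.8, 17.4]
width: 0.0125
t 6.13 fix [-62.5  11.1] z 29.3 yawerr deg -0.04 F fix [-21.3 -13.4] 17.4 w 0.0125 q [-0.01  0.38 -0.34  0.85 -0.    1.34]
```

View pics/wrist5.png

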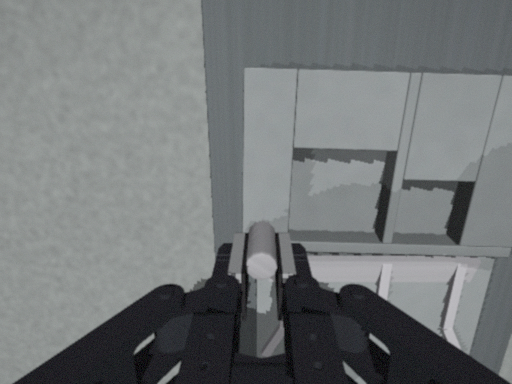

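```bash
python3 - <<'E'
from st import *
s=load('wrist')
for n,u,v,h in [('post',262,266,.055),('trayTL',244,68,.023),('trayTR',410,72,.023),('deckcorner',215,254,.018),('pw tl',297,149,.023),('pw tr',398,151,.023),('pn tr',475,181,.023)]: print(n,f(ray(s,u,v,h)).round(1))
st=robot.get_state();print('tcp proj',proj(s,st['eef_pos']))
print(s['position']-st['eef_pos'])
E
```

```text
post [-61.4  18.1]
trayTL [-69.4  96.3]
trayTR [ 2.5 94.6]
deckcorner [-87.1   1.3]
pw tl [-45.2  60.6]
pw tr [ 2.1 59.7]
pn tr [41.1 44.9]
tcp proj (np.float64(260.0052428390002), np.float64(248.88791516491855))
[-0.0171676   0.08169946  0.1423849 ]
```

View pics/top5z.png

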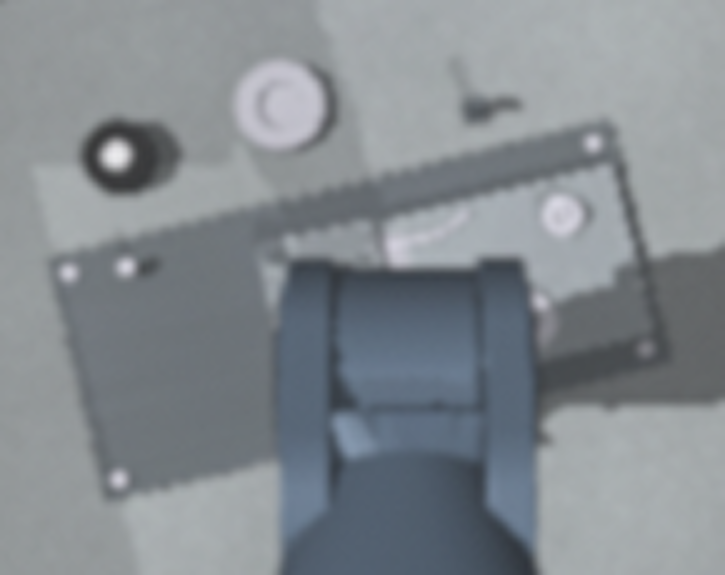

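```bash
python3 - <<'E'
from st import *
s=load('wrist'); im=cv2.cvtColor(s['img'],cv2.COLOR_RGB2BGR)
cv2.imwrite('pics/w5z.png',cv2.resize(im[200:300,270:512],None,fx=3.3,fy=4,interpolation=cv2.INTER_CUBIC))
E
```

```text
(no output)
```

View pics/w5z.png

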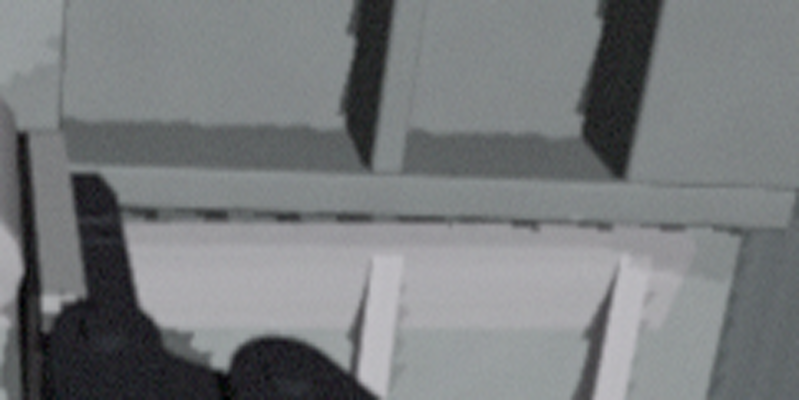

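```bash
python3 -m handwheel '-0.002 -0.003 0 0 0 0 0.008; 0 0 0 0 0 0 0.008; 0 0 0 0 0 0 0.008'; python3 st.py
```

```text
clock: 6.48
eef_pos: [0.5181, -0.0066, 0.0295]
eef_rot: [-1.955, -2.459, 0.001]
ft_force: [0.8, 0.0, 0.3]
width: 0.013
t 6.48 fix [-62.6  10.9] z 29.5 yawerr deg 0.05 F fix [ 0.8 -0.2] 0.3 w 0.0130 q [-0.01  0.38 -0.34  0.85 -0.    1.33]
```

```bash
python3 -m handwheel '-0.002 0.0003 0 0 0 0 0.008; 0 0 0 0 0 0 0.008; 0 0 0 0 0 0 0.008'; python3 st.py
```

```text
clock: 6.73
eef_pos: [0.5193, -0.0079, 0.0295]
eef_rot: [-1.955, -2.459, -0.0]
ft_force: [1.2, 3.0, -0.9]
width: 0.0126
t 6.73 fix [-61.7   9.3] z 29.5 yawerr deg 0.08 F fix [1.9 2.6] -0.9 w 0.0126 q [-0.02  0.38 -0.34  0.85  0.    1.33]
```

```bash
python3 -m handwheel '-0.002 0.001 0 0 0 0 0.008; 0 0 0 0 0 0 0.008; 0 0 0 0 0 0 0.008'; python3 st.py;python3 -m handwheel '-0.002 0.001 0 0 0 0 0.008; 0 0 0 0 0 0 0.008; 0 0 0 0 0 0 0.008'; python3 st.py
```

```text
clock: 6.98
eef_pos: [0.5207, -0.0097, 0.0295]
eef_rot: [1.955, 2.459, -0.0]
ft_force: [0.6, 2.7, 0.1]
width: 0.0125
t 6.98 fix [-60.7   7.3] z 29.5 yawerr deg 0.07 F fix [1.2 2.5] 0.1 w 0.0125 q [-0.02  0.38 -0.34  0.85 -0.    1.32]
clock: 7.23
eef_pos: [0.5208, -0.0098, 0.0294]
eef_rot: [-1.951, -2.457, -0.001]
ft_force: [-7.5, 15.3, 9.4]
width: 0.0131
t 7.23 fix [-60.7   7.1] z 29.4 yawerr deg 0.13 F fix [-3.9 16.6] 9.4 w 0.0131 q [-0.02  0.39 -0.33  0.85  0.    1.32]
```

```bash
python3 -m handwheel '0.002 0 0 0 0 0 0.008; 0 0 0 0 0 0 0.04; 0 0 0 0 0 0 0.04; 0 0 -0.03 0 0 0 0.04; 0 0 -0.04 0 0 0 0.04'; python3 -m handwheel '-0.02 0.02 -0.04 0 0 0 0.04;-0.03 0.02 -0.04 0 0 0 0.04;-0.03 0.01 -0.04 0 0 0 0.04; 0 0 0 0 0 0 0.03;0 0 0 0 0 0 0.03'
python3 - <<'E'
from st import *
show()
s=snap('wrist','wrist6.png'); im=cv2.cvtColor(s['img'],cv2.COLOR_RGB2BGR)
cv2.imwrite('pics/w6z.png',cv2.resize(im[60:290,150:400],None,fx=2.5,fy=2.5,interpolation=cv2.INTER_CUBIC))
E
```

```text
clock: 7.65
eef_pos: [0.5194, -0.0095, 0.0977]
eef_rot: [-1.952, -2.456, 0.006]
ft_force: [1.3, 0.5, 0.9]
width: 0.04
clock: 8.07
eef_pos: [0.5775, -0.0645, 0.1986]
eef_rot: [1.955, 2.455, 0.002]
ft_force: [0.1, -0.1, -0.7]
width: 0.0299
t 8.07 fix [-17.7 -58.8] z 198.6 yawerr deg -0.02 F fix [ 0.1 -0.1] -0.7 w 0.0299 q [-0.11  0.39  0.12  1.3  -0.    1.23]
```

View pics/w6z.png

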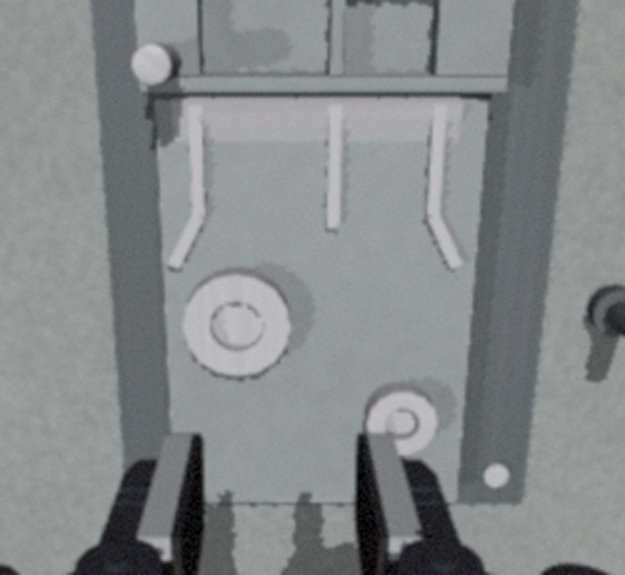

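```bash
python3 - <<'E'
from st import *
s=load('wrist')
z=lambda u,v,h: f(ray(s,150+(u+.5)/2.5-.5,60+(v+.5)/2.5-.5,h)).round(1)
for n,u,v,h in [('post -60,14',153,64,.055),('fence mid tip 5,-50',334,229,.022),('fence mid top 5,0',334,106,.022),('deck edge R 65,0',490,97,.018),('deck R back 65,-180',459,502,.018),('L fence -60,-66',177,267,.022),('R fence 56,-66',456,267,.022),('wide',237,324,.03),('narrow',402,421,.03)]: print(n,z(u,v,h))
g=cv2.cvtColor(s['img'],cv2.COLOR_RGB2GRAY)
for (u,v,r) in [(237,324,55),(402,421,37)]:
    cu,cv_=150+u/2.5,60+v/2.5; k=int(r/2.5)+5
    sub=s['img'][int(cv_)-k:int(cv_)+k,int(cu)-k:int(cu)+k]; 
    m=(sub.min(2)>175).astype(np.uint8); c=max(cv2.findContours(m,0,2)[0],key=cv2.contourArea)
    (x,y),rad=cv2.minEnclosingCircle(c); U,V=x+int(cu)-k,y+int(cv_)-k
    print(f(ray(s,U,V,.03)).round(1),rad, rad*(.5-0)*0)
E
```

```text
post -60,14 [-59.3  14.5]
fence mid tip 5,-50 [  5.5 -50.3]
fence mid top 5,0 [ 4.5 -2.1]
deck edge R 65,0 [65.1  0.9]
deck R back 65,-180 [  65.9 -179.3]
L fence -60,-66 [-58.3 -66.1]
R fence 56,-66 [ 55.8 -66.2]
wide [-33.8 -88. ]
narrow [  35.7 -132. ]
[-34.3 -88.8] 21.023895263671875 0.0
[  35.4 -131.7] 13.305354118347168 0.0
```

```bash
python3 -m handwheel '-0.035 -0.009 0.02 0 0 0 0.026;-0.034 -0.008 0.03 0 0 0 0.026;0 0 0.035 0 0 0 0.026;0 0 0.035 0 0 0 0.026;0 0 0 0 0 0 0.026'; python3 st.py
```

```text
clock: 8.53
eef_pos: [0.5696, -0.1297, 0.0726]
eef_rot: [-1.949, -2.451, 0.008]
ft_force: [-1.4, 0.6, -1.0]
width: 0.0261
t 8.53 fix [ -40.  -120.6] z 72.6 yawerr deg 0.06 F fix [-1.3  0.9] -1.0 w 0.0261 q [-0.22  0.47 -0.08  1.03 -0.    1.12]
```

```bash
python3 -m handwheel '-0.009 0.005 0.01 0 0 0 0.026;0 0 0.018 0 0 0 0.026;0 0 0.019 0 0 0 0.026;0 0 0 0 0 0 0.026;0 0 0 0 0 0 0.026'; python3 st.py
python3 - <<'E'
from st import *
s=snap('wrist','wrist7.png'); snap('side','side7.png')
E
```

```text
clock: 8.95
eef_pos: [0.5821, -0.1383, 0.0338]
eef_rot: [-1.954, -2.46, 0.0]
ft_force: [-0.9, -0.1, 0.9]
width: 0.0266
t 8.95 fix [ -29.8 -131.8] z 33.8 yawerr deg 0.11 F fix [-0.9  0.1] 0.9 w 0.0266 q [-0.23  0.52 -0.11  0.95 -0.    1.11]
```

View pics/wrist7.png

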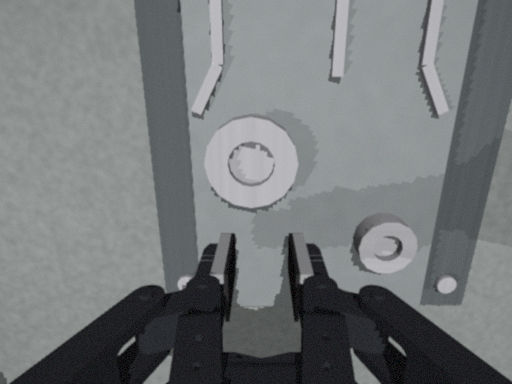

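```bash
python3 -m handwheel '0 -0.0045 0.004 0 0 0 0.026;0 0 0.004 0 0 0 0.026;0 0 0 0 0 0 0.026;0 0 0 0 0 0 0.026'; python3 st.py
python3 - <<'E'
from st import *
s=snap('side','side7.png'); st=robot.get_state(); P=proj(s,st['eef_pos']); print(P)
im=cv2.cvtColor(s['img'],cv2.COLOR_RGB2BGR)
cv2.imwrite('pics/s7z.png',cv2.resize(im[150:300,190:360],None,fx=4,fy=4,interpolation=cv2.INTER_CUBIC))
E
```

```text
clock: 9.38
eef_pos: [0.5773, -0.1395, 0.0251]
eef_rot: [-1.955, -2.459, 0.0]
ft_force: [-0.4, 0.1, 0.2]
width: 0.0265
t 9.38 fix [ -34.7 -131.9] z 25.1 yawerr deg 0.08 F fix [-0.4  0.2] 0.2 w 0.0265 q [-0.24  0.52 -0.13  0.92 -0.    1.11]
(np.float64(270.77510942860926), np.float64(251.96442354693394))
```

View pics/s7z.png

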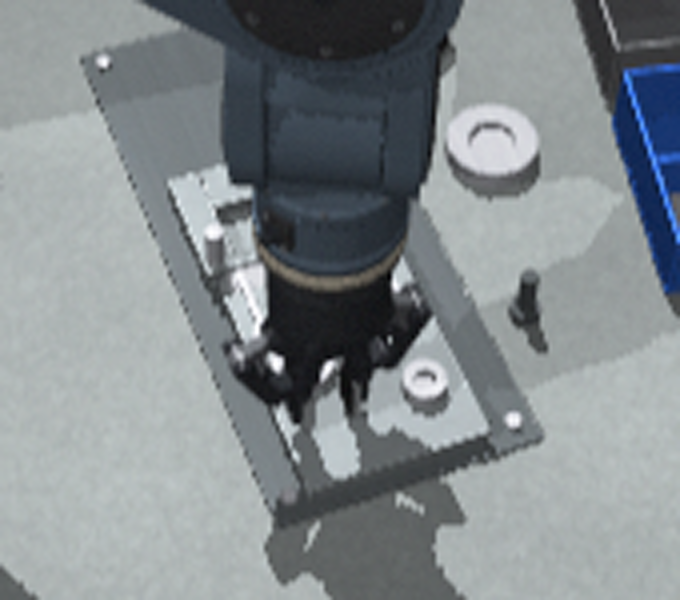

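```bash
python3 -m handwheel '0.009 0 0 0 0 0 0.026;0.008 0.001 0 0 0 0 0.026;0.008 0.003 0 0 0 0 0.026;0.008 0.003 0 0 0 0 0.026;0.006 0.002 0 0 0 0 0.026'; python3 st.py
python3 -m handwheel '0.006 0.002 0 0 0 0 0.026;0.004 0.001 0 0 0 0 0.026;0 0 0 0 0 0 0.026;0 0 0 0 0 0 0.026'; python3 st.py
python3 - <<'E'
from st import *
s=snap('wrist','wrist8.png')
E
```

```text
clock: 9.85
eef_pos: [0.5776, -0.0981, 0.0251]
eef_rot: [1.954, 2.46, 0.0]
ft_force: [-0.4, 0.0, -0.1]
width: 0.026
t 9.85 fix [-25.1 -91.7] z 25.1 yawerr deg 0.12 F fix [-0.4  0.1] -0.1 w 0.0260 q [-0.17  0.5  -0.16  0.91  0.    1.17]
clock: 10.18
eef_pos: [0.5781, -0.0889, 0.025]
eef_rot: [1.954, 2.46, 0.0]
ft_force: [-0.3, 1.4, 1.3]
width: 0.0262
t 10.18 fix [-22.6 -82.8] z 25.0 yawerr deg 0.10 F fix [0.  1.4] 1.3 w 0.0262 q [-0.15  0.5  -0.16  0.91  0.    1.19]
```

View pics/wrist8.png

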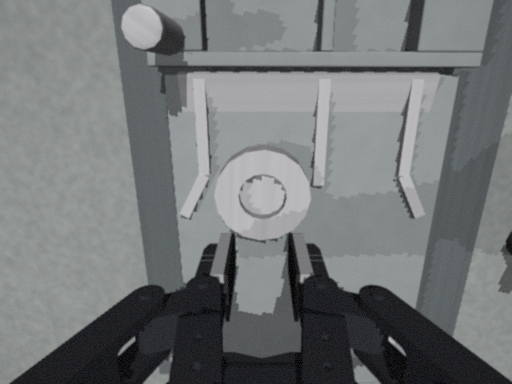

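```bash
python3 -m handwheel '0.007 0 0 0 0 0 0.026;0.008 0 0 0 0 0 0.026;0.008 0 0 0 0 0 0.026;0.008 0 0 0 0 0 0.026'; python3 st.py
python3 -m handwheel '0.006 0 -0.0005 0 0 0 0.026;0.006 0 -0.0005 0 0 0 0.026;0.004 0 0 0 0 0 0.026;0 0 0 0 0 0 0.026'; python3 st.py
python3 - <<'E'
from st import *
s=snap('wrist','wrist9.png')
E
```

```text
clock: 10.57
eef_pos: [0.5709, -0.0581, 0.0251]
eef_rot: [1.955, 2.459, -0.0]
ft_force: [0.2, -1.4, 0.1]
width: 0.0259
t 10.57 fix [-22.7 -51.1] z 25.1 yawerr deg 0.07 F fix [-0.1 -1.4] 0.1 w 0.0259 q [-0.1   0.48 -0.19  0.9  -0.    1.24]
clock: 10.9
eef_pos: [0.5673, -0.0424, 0.0261]
eef_rot: [-1.954, -2.46, -0.0]
ft_force: [0.2, 0.3, 0.2]
width: 0.0263
t 10.90 fix [-22.7 -35. ] z 26.1 yawerr deg 0.13 F fix [0.3 0.2] 0.2 w 0.0263 q [-0.07  0.47 -0.21  0.89  0.    1.27]
```

View pics/wrist9.png

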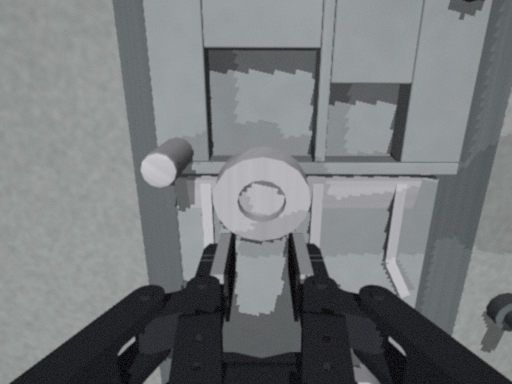

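```bash
python3 -m handwheel '-0.006 0 0 0 0 0 0.008;0 0 0 0 0 0 0.008;0 0 0 0 0 0 0.008;0 0 -0.001 0 0 0 0.008'; python3 st.py
python3 -m handwheel '0.005 0 0 0 0 0 0.008;0.005 0 0 0 0 0 0.008;0.004 0 0 0 0 0 0.008;0 0 0 0 0 0 0.008'; python3 st.py
python3 - <<'E'
from st import *
s=snap('wrist','wrist10.png')
E
```

```text
clock: 11.28
eef_pos: [0.5688, -0.0495, 0.0268]
eef_rot: [-1.955, -2.459, 0.0]
ft_force: [-0.8, -0.1, 1.1]
width: 0.0083
t 11.28 fix [-22.8 -42.3] z 26.8 yawerr deg 0.04 F fix [-0.8  0.1] 1.1 w 0.0083 q [-0.09  0.48 -0.2   0.9   0.    1.26]
clock: 11.62
eef_pos: [0.5658, -0.0348, 0.0273]
eef_rot: [1.953, 2.46, 0.0]
ft_force: [0.3, -1.3, 2.6]
width: 0.008
t 11.62 fix [-22.5 -27.3] z 27.3 yawerr deg 0.12 F fix [-0.  -1.3] 2.6 w 0.0080 q [-0.06  0.47 -0.21  0.89 -0.    1.28]
```

View pics/wrist10.png

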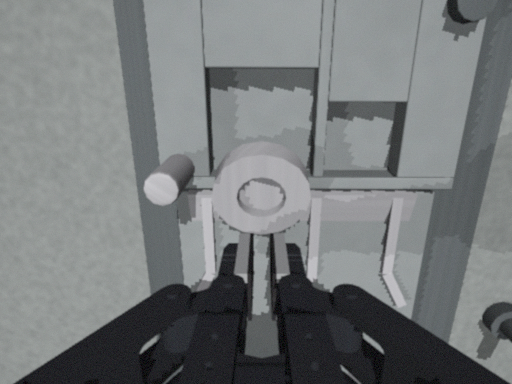

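```bash
python3 -m handwheel '0.005 0 0 0 0 0 0.008;0.005 0 0 0 0 0 0.008;0.005 0 0 0 0 0 0.008;0 0 0 0 0 0 0.008'; python3 st.py
python3 - <<'E'
from st import *
s=snap('wrist','wrist11.png')
E
```

```text
clock: 12.0
eef_pos: [0.5618, -0.0198, 0.0268]
eef_rot: [-1.953, -2.46, -0.0]
ft_force: [0.9, -0.7, 0.4]
width: 0.0079
t 12.00 fix [-22.9 -11.7] z 26.8 yawerr deg 0.12 F fix [ 0.7 -0.9] 0.4 w 0.0079 q [-0.04  0.46 -0.22  0.89  0.    1.31]
```

View pics/wrist11.png

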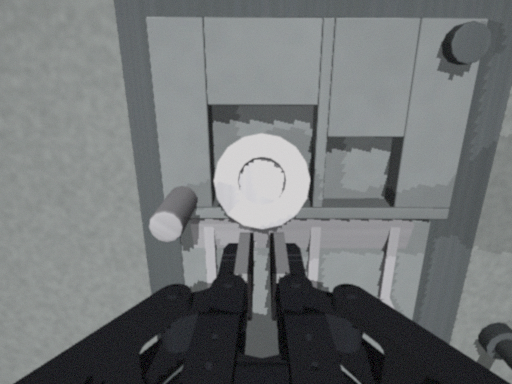

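```bash
python3 -m handwheel '0.004 0 0 0 0 0 0.008;0.004 0 0 0 0 0 0.008;0 0 0 0 0 0 0.008'; python3 st.py
python3 - <<'E'
from st import *
s=snap('wrist','wrist12.png')
E
```

```text
clock: 12.3
eef_pos: [0.5603, -0.0124, 0.027]
eef_rot: [-1.954, -2.46, -0.0]
ft_force: [-0.8, 0.3, -0.4]
width: 0.008
t 12.30 fix [-22.8  -4.3] z 27.0 yawerr deg 0.10 F fix [-0.7  0.5] -0.4 w 0.0080 q [-0.02  0.46 -0.23  0.89  0.    1.32]
```

View pics/wrist12.png

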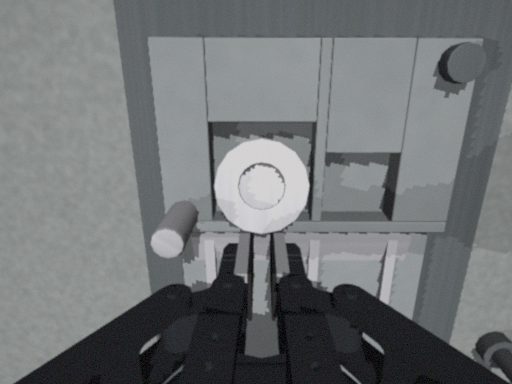

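```bash
python3 -m handwheel '0.003 0 0 0 0 0 0.008;0.002 0 0 0 0 0 0.008;0 0 0 0 0 0 0.008'; python3 st.py
python3 - <<'E'
from st import *
s=snap('wrist','wrist13.png')
E
```

```text
clock: 12.6
eef_pos: [0.5593, -0.0079, 0.027]
eef_rot: [-1.954, -2.459, -0.0]
ft_force: [-0.1, 0.5, -0.2]
width: 0.0082
t 12.60 fix [-22.8   0.4] z 27.0 yawerr deg 0.09 F fix [0.  0.5] -0.2 w 0.0082 q [-0.01  0.45 -0.23  0.88  0.    1.33]
```

View pics/wrist13.png

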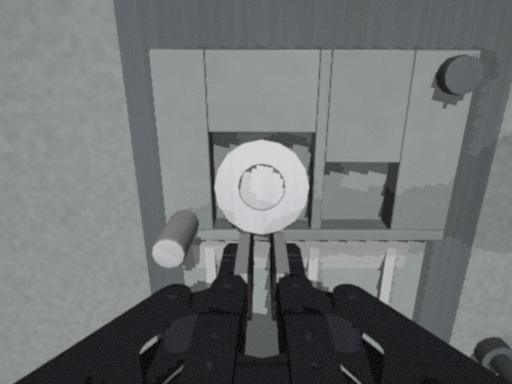

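```bash
python3 -m handwheel '0.002 0 0 0 0 0 0.008;0.002 0 0 0 0 0 0.008;0 0 0 0 0 0 0.008'; python3 st.py
python3 - <<'E'
from st import *
s=snap('wrist','wrist14.png')
E
```

```text
clock: 12.9
eef_pos: [0.5583, -0.004, 0.027]
eef_rot: [-1.954, -2.459, -0.0]
ft_force: [0.1, 0.3, -1.1]
width: 0.0081
t 12.90 fix [-22.8   4.4] z 27.0 yawerr deg 0.09 F fix [0.1 0.3] -1.1 w 0.0081 q [-0.01  0.45 -0.23  0.88  0.    1.34]
```

View pics/wrist14.png

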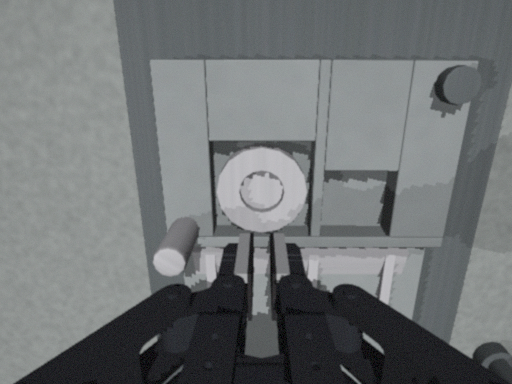

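```bash
python3 -m handwheel '-0.005 0 -0.03 0 0 0 0.014;-0.025 0 -0.03 0 0 0 0.014;-0.03 0.02 -0.03 0 0 0 0.014;0 0 0 0 0 0 0.014;0 0 0 0 0 0 0.014'; python3 st.py
python3 - <<'E'
from st import *
s=snap('wrist','wrist15.png'); im=cv2.cvtColor(s['img'],cv2.COLOR_RGB2BGR)
cv2.imwrite('pics/w15z.png',cv2.resize(im[60:290,130:400],None,fx=2.5,fy=2.5,interpolation=cv2.INTER_CUBIC))
E
```

```text
clock: 13.37
eef_pos: [0.5904, -0.0566, 0.115]
eef_rot: [1.955, 2.456, 0.003]
ft_force: [-0.2, -0.1, -0.2]
width: 0.0141
t 13.37 fix [ -3.4 -54. ] z 115.0 yawerr deg -0.01 F fix [-0.2 -0. ] -0.2 w 0.0141 q [-0.1   0.44 -0.01  1.12 -0.    1.25]
```

View pics/w15z.png

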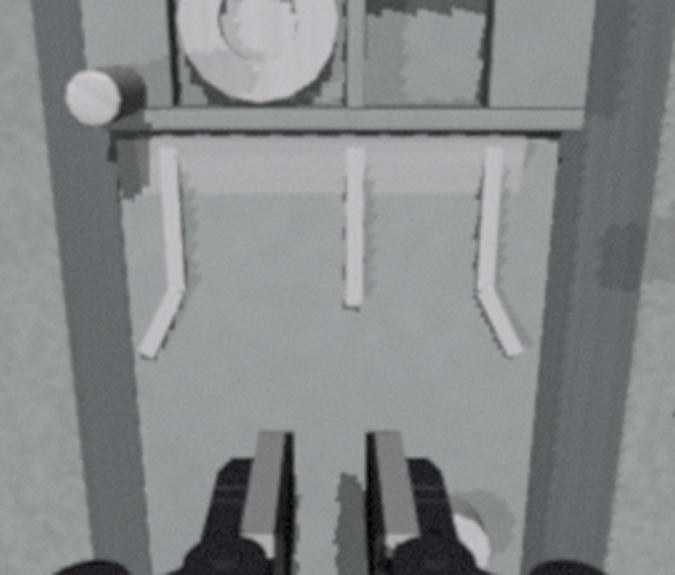

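```bash
cat >> h.py <<'E'
def pt(s,u,v):
    f=192/np.tan(np.radians(s['fov_y'])/2); R=cv2.Rodrigues(np.array(s['rotation']))[0]
    d=s['z_map'][int(round(v)),int(round(u))]; return R@(np.array([(u-s['cx'])/f,(v-s['cy'])/f,1])*d)+s['position']
E
python3 - <<'E'
from st import *
s=load('wrist')
for n,u,v in [('disc L',188,30),('disc R',330,30),('disc front',260,92),('lip',250,119),('tray wall',540,50),('deck',250,300),('disc far',210,5)]:
    p=pt(s,130+u/2.5,60+v/2.5); print(n,f(p).round(1),(p[2]*1000).round(1))
full=s['img'][:170,180:300]
E
```

```text
disc L [-41.1  29.8] 21.2
disc R [-2.  29.8] 22.0
disc front [-21.8  13.2] 20.4
lip [-24.7   5.9] 22.4
tray wall [56.3 24.5] 21.8
deck [-26.8 -49.6] 18.3
disc far [-34.8  36.3] 20.7
```

```bash
python3 -m handwheel '-0.030 0.010 0 0 0 0 0.014;-0.03 0.010 0 0 0 0 0.014;-0.03 0.010 0.01 0 0 0 0.014;-0.024 0.008 0.02 0 0 0 0.014;0 0 0 0 0 0 0.014'; python3 -m handwheel '0 0 0 0 0 0 0.014'; python3 st.py
python3 - <<'E'
from st import *
s=snap('wrist','wrist16.png')
E
```

```text
clock: 13.83
eef_pos: [0.6501, -0.1603, 0.0781]
eef_rot: [-1.954, -2.453, 0.005]
ft_force: [1.8, -0.1, -0.8]
width: 0.0141
clock: 13.92
eef_pos: [0.6496, -0.1577, 0.0806]
eef_rot: [-1.953, -2.455, 0.003]
ft_force: [-1.2, 0.5, 1.3]
width: 0.0145
t 13.92 fix [  31.6 -165.9] z 80.6 yawerr deg 0.03 F fix [-1.1  0.8] 1.3 w 0.0145 q [-0.24  0.63  0.2   1.15  0.    1.11]
```

View pics/wrist16.png

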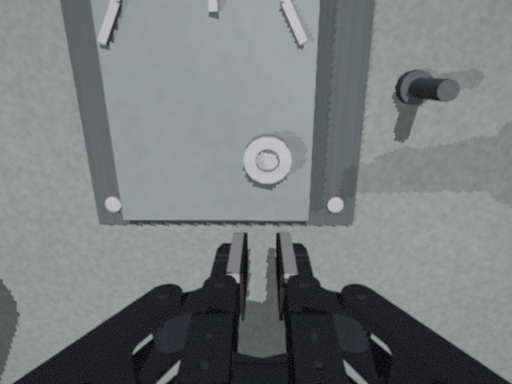

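```bash
python3 -m handwheel '-0.002 0.003 0.02 0 0 0 0.014;0 0 0.02 0 0 0 0.014;0 0 0.014 0 0 0 0.014;0 0 0 0 0 0 0.014;0 0 0 0 0 0 0.014'; python3 st.py
```

```text
clock: 14.38
eef_pos: [0.654, -0.1579, 0.03]
eef_rot: [-1.953, -2.46, 0.0]
ft_force: [-0.3, -0.1, -0.4]
width: 0.0143
t 14.38 fix [  35.9 -167.1] z 30.0 yawerr deg 0.15 F fix [-0.4 -0. ] -0.4 w 0.0143 q [-0.24  0.67  0.14  1.04  0.    1.1 ]
```

```bash
python3 -m handwheel '0.002 -0.001 0.0045 0 0 0 0.014;0.005 0 0 0 0 0 0.014;0.005 0 0 0 0 0 0.014;0.006 -0.001 0 0 0 0 0.014;0.007 -0.002 0 0 0 0 0.014'; python3 -m handwheel '0.007 -0.002 0 0 0 0 0.014;0.007 -0.002 0 0 0 0 0.014;0.006 -0.002 0 0 0 0 0.014;0.004 -0.001 0 0 0 0 0.014;0 0 0 0 0 0 0.014'; python3 st.py
python3 - <<'E'
from st import *
s=snap('wrist','wrist17.png')
E
```

```text
clock: 14.8
eef_pos: [0.6453, -0.1352, 0.0257]
eef_rot: [1.954, 2.459, 0.001]
ft_force: [1.0, -1.2, -0.3]
width: 0.014
clock: 15.22
eef_pos: [0.6324, -0.1131, 0.0253]
eef_rot: [-1.954, -2.46, -0.0]
ft_force: [1.1, -0.5, 0.0]
width: 0.0137
t 15.22 fix [  24.9 -118.5] z 25.3 yawerr deg 0.12 F fix [ 1.  -0.8] 0.0 w 0.0137 q [-0.18  0.61  0.03  0.99  0.    1.17]
```

View pics/wrist17.png

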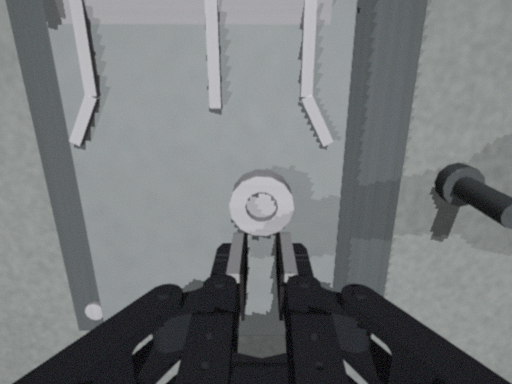

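```bash
python3 -m handwheel '0.007 0 0 0 0 0 0.014;0.008 0 0 0 0 0 0.014;0.008 0 0 0 0 0 0.014;0.008 0 0 0 0 0 0.014;0.008 0 0 0 0 0 0.014'; python3 st.py; python3 -m handwheel '0.007 0 0 0 0 0 0.014;0.006 0 0 0 0 0 0.014;0.004 0 0 0 0 0 0.014;0 0 0 0 0 0 0.014'; python3 st.py
python3 - <<'E'
from st import *
s=snap('wrist','wrist18.png')
E
```

```text
clock: 15.68
eef_pos: [0.6239, -0.075, 0.0251]
eef_rot: [-1.954, -2.46, -0.0]
ft_force: [-1.0, -0.1, 0.1]
width: 0.0141
t 15.68 fix [ 25.2 -79.5] z 25.1 yawerr deg 0.09 F fix [-1.   0.1] 0.1 w 0.0141 q [-0.12  0.58 -0.02  0.97  0.    1.22]
clock: 16.02
eef_pos: [0.6201, -0.0585, 0.0252]
eef_rot: [-1.954, -2.46, -0.0]
ft_force: [0.1, 0.6, 1.0]
width: 0.0137
t 16.02 fix [ 25.2 -62.6] z 25.2 yawerr deg 0.13 F fix [0.2 0.6] 1.0 w 0.0137 q [-0.09  0.57 -0.04  0.96  0.    1.25]
```

View pics/wrist18.png

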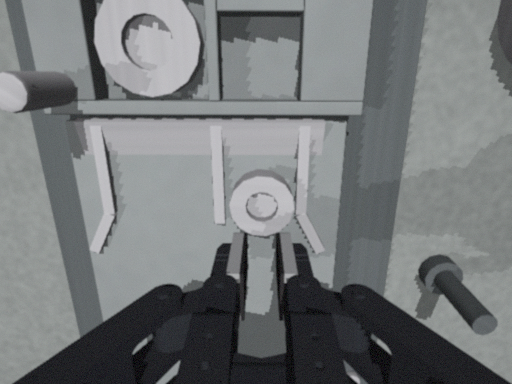

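```bash
python3 -m handwheel '0.006 0 0 0 0 0 0.014;0.006 0 0 0 0 0 0.014;0.006 0 0 0 0 0 0.014;0.005 0 -0.0007 0 0 0 0.014;0.005 0 -0.0006 0 0 0 0.014'; python3 st.py; python3 -m handwheel '0.005 0 -0.0005 0 0 0 0.014;0.005 0 0 0 0 0 0.014;0 0 0 0 0 0 0.014'; python3 st.py
python3 - <<'E'
from st import *
s=snap('wrist','wrist19.png')
E
```

```text
clock: 16.48
eef_pos: [0.6137, -0.0315, 0.0265]
eef_rot: [-1.954, -2.459, 0.0]
ft_force: [0.3, -1.6, -0.7]
width: 0.0144
t 16.48 fix [ 25.  -34.8] z 26.5 yawerr deg 0.09 F fix [-0.  -1.6] -0.7 w 0.0144 q [-0.05  0.56 -0.07  0.95  0.    1.29]
clock: 16.73
eef_pos: [0.6115, -0.0214, 0.027]
eef_rot: [-1.954, -2.46, -0.0]
ft_force: [-0.6, 0.1, 0.1]
width: 0.0139
t 16.73 fix [ 25.1 -24.5] z 27.0 yawerr deg 0.12 F fix [-0.5  0.2] 0.1 w 0.0139 q [-0.04  0.55 -0.07  0.95  0.    1.31]
```

View pics/wrist19.png

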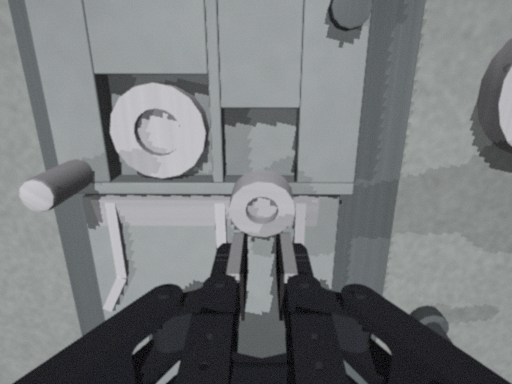

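```bash
python3 -m handwheel '0.005 0 0 0 0 0 0.014;0.005 0 0 0 0 0 0.014;0.005 0 0 0 0 0 0.014;0.004 0 0 0 0 0 0.014;0 0 0 0 0 0 0.014'; python3 st.py; python3 -m handwheel '0.003 0 0 0 0 0 0.014;0.002 0 0 0 0 0 0.014;0 0 0 0 0 0 0.014'; python3 st.py
python3 - <<'E'
from st import *
s=snap('wrist','wrist20.png')
E
```

```text
clock: 17.2
eef_pos: [0.6072, -0.0031, 0.0269]
eef_rot: [-1.954, -2.46, -0.0]
ft_force: [-0.8, -1.0, -1.0]
width: 0.0141
t 17.20 fix [25.  -5.6] z 26.9 yawerr deg 0.12 F fix [-1.  -0.8] -1.0 w 0.0141 q [-0.01  0.54 -0.09  0.94  0.    1.34]
clock: 17.45
eef_pos: [0.6062, 0.0013, 0.027]
eef_rot: [-1.954, -2.459, -0.0]
ft_force: [0.4, -1.0, 0.2]
width: 0.0139
t 17.45 fix [25.  -1.2] z 27.0 yawerr deg 0.09 F fix [ 0.1 -1. ] 0.2 w 0.0139 q [ 0.    0.54 -0.09  0.94  0.    1.34]
```

View pics/wrist20.png

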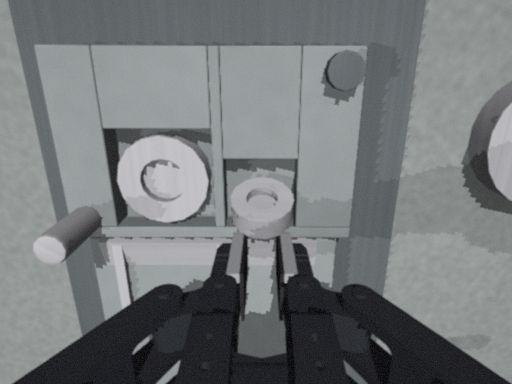

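Tilted into the pocket, with the tail still on the lip. A little more.

```bash
python3 -m handwheel '0.003 0 0 0 0 0 0.014;0.002 0 0 0 0 0 0.014;0 0 0 0 0 0 0.014'; python3 st.py
python3 - <<'E'
from st import *
s=snap('wrist','wrist21.png')
E
```

```text
clock: 17.75
eef_pos: [0.605, 0.0062, 0.0269]
eef_rot: [-1.954, -2.46, 0.0]
ft_force: [0.1, -0.8, 0.3]
width: 0.0143
t 17.75 fix [25.   3.9] z 26.9 yawerr deg 0.09 F fix [-0.1 -0.8] 0.3 w 0.0143 q [ 0.01  0.54 -0.09  0.94  0.    1.35]
```

View pics/wrist21.png

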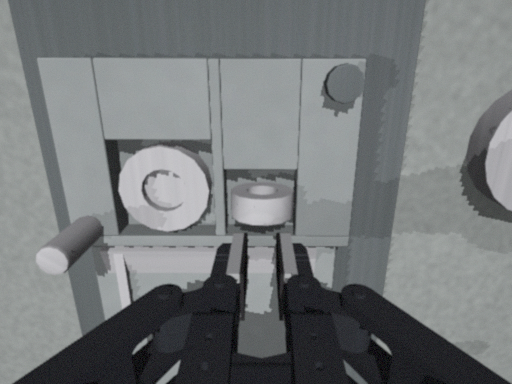

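```bash
python3 -m handwheel '-0.004 0 0 0 0 0 0.014;0 0 0 0 0 0 0.014;0 0 0 0 0 0 0.014'; python3 st.py
python3 - <<'E'
from st import *
s=snap('wrist','wrist22.png')
im=cv2.cvtColor(s['img'],cv2.COLOR_RGB2BGR)
cv2.imwrite('pics/w22z.png',cv2.resize(im[130:280,180:340],None,fx=4,fy=4,interpolation=cv2.INTER_CUBIC))
for u,v in [(262,188),(262,200),(250,195),(262,205),(262,215),(262,222)]:
    p=pt(s,u,v); print(u,v,f(p).round(1),(p[2]*1000).round(1))
E
```

```text
clock: 18.05
eef_pos: [0.6061, 0.0016, 0.027]
eef_rot: [1.955, 2.459, -0.0]
ft_force: [0.4, -0.2, 0.2]
width: 0.0143
t 18.05 fix [25.  -0.9] z 27.0 yawerr deg 0.05 F fix [ 0.3 -0.3] 0.2 w 0.0143 q [ 0.    0.54 -0.09  0.94 -0.    1.35]
262 188 [25.9 33.1] 31.7
262 200 [25.9 30.1] 38.8
250 195 [20.7 32. ] 37.7
262 205 [25.9 27.1] 37.3
262 215 [26.  22.9] 38.6
262 222 [26.   8.7] 16.0
```

View pics/w22z.png

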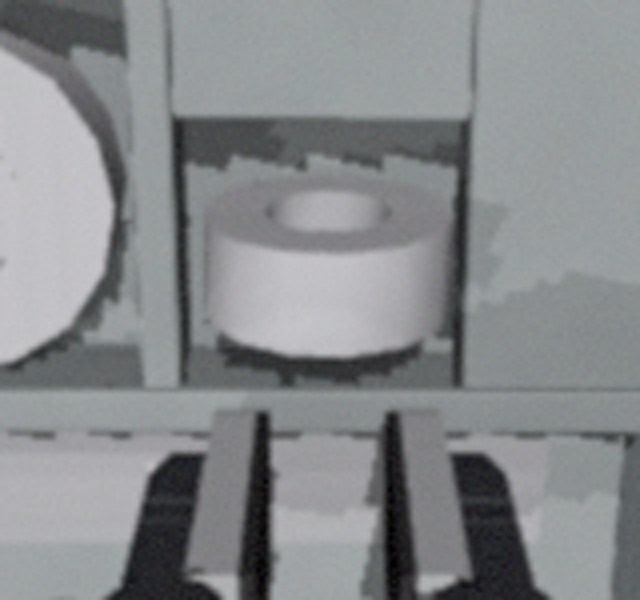

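```bash
python3 -m handwheel '-0.008 0 -0.02 0 0 0 0.0;0 0 -0.025 0 0 0 0.0;0.03 0 0 0 0 0 0.0;0.03 0 0 0 0 0 0.0;0 0 0 0 0 0 0.0'; python3 st.py
python3 - <<'E'
from st import *
s=snap('top','top23.png');s=snap('side','side23.png')
im=cv2.cvtColor(s['img'],cv2.COLOR_RGB2BGR)
cv2.imwrite('pics/s23z.png',cv2.resize(im[150:300,190:360],None,fx=4,fy=4,interpolation=cv2.INTER_CUBIC))
E
```

```text
clock: 18.52
eef_pos: [0.5936, 0.0563, 0.0724]
eef_rot: [-1.952, -2.461, -0.002]
ft_force: [-0.6, 0.8, -0.0]
width: -0.0002
t 18.52 fix [25.1 55.3] z 72.4 yawerr deg 0.21 F fix [-0.4  1. ] -0.0 w -0.0002 q [ 0.09  0.48 -0.06  1.03  0.    1.43]
```

View pics/s23z.png

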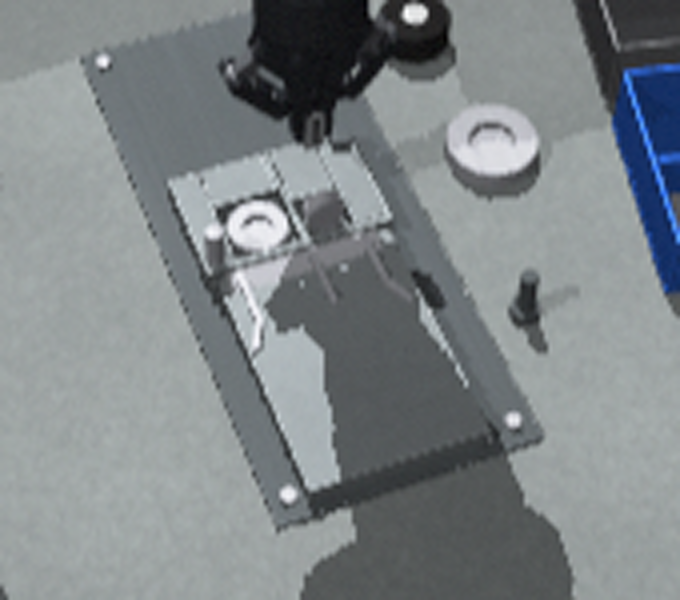

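```bash
python3 -m handwheel '-0.001 0 0.02 0 0 0 0.0;0 0 0.021 0 0 0 0.0;0 0 0 0 0 0 0.0;0 0 0 0 0 0 0.0'; python3 st.py
python3 -m handwheel '-0.004 0 0 0 0 0 0.0;-0.004 0 0 0 0 0 0.0;-0.003 0 0 0 0 0 0.0;0 0 0 0 0 0 0.0'; python3 st.py
python3 - <<'E'
from st import *
s=snap('side','side24.png')
im=cv2.cvtColor(s['img'],cv2.COLOR_RGB2BGR)
cv2.imwrite('pics/s24z.png',cv2.resize(im[160:240,220:310],None,fx=6,fy=6,interpolation=cv2.INTER_CUBIC))
E
```

```text
clock: 18.95
eef_pos: [0.5938, 0.0508, 0.0304]
eef_rot: [-1.955, -2.457, 0.003]
ft_force: [0.3, 0.1, 0.1]
width: -0.0002
t 18.95 fix [24.  49.9] z 30.4 yawerr deg 0.03 F fix [0.3 0.1] 0.1 w -0.0002 q [ 0.09  0.52 -0.12  0.94 -0.    1.43]
clock: 19.28
eef_pos: [0.5977, 0.0401, 0.0318]
eef_rot: [1.955, 2.458, 0.001]
ft_force: [-0.8, 0.3, -0.1]
width: 0.0
t 19.28 fix [25.4 38.5] z 31.8 yawerr deg 0.03 F fix [-0.7  0.4] -0.1 w 0.0000 q [ 0.07  0.52 -0.11  0.94 -0.    1.41]
```

View pics/s24z.png

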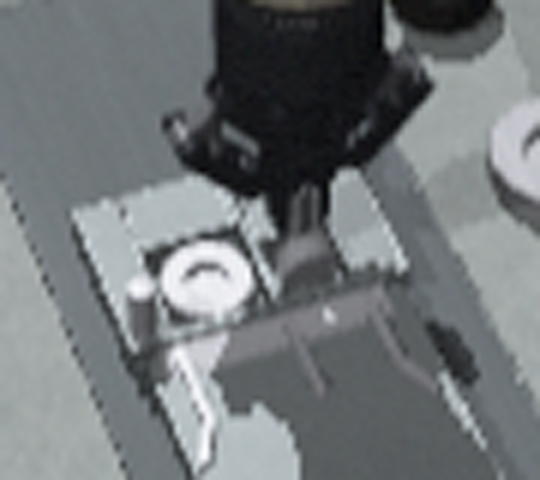

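```bash
python3 -m handwheel '-0.004 0 0 0 0 0 0.0;-0.004 0 0 0 0 0 0.0;-0.002 0 0 0 0 0 0.0;0 0 0 0 0 0 0.0'; python3 st.py
python3 - <<'E'
from st import *
s=snap('side','side25.png')
im=cv2.cvtColor(s['img'],cv2.COLOR_RGB2BGR)
cv2.imwrite('pics/s25z.png',cv2.resize(im[160:240,220:310],None,fx=6,fy=6,interpolation=cv2.INTER_CUBIC))
snap('wrist','wrist25.png')
E
```

```text
clock: 19.67
eef_pos: [0.5994, 0.0306, 0.031]
eef_rot: [1.955, 2.459, -0.0]
ft_force: [0.7, 1.3, -0.1]
width: -0.0
t 19.67 fix [25. 29.] z 31.0 yawerr deg 0.05 F fix [1.  1.1] -0.1 w -0.0000 q [ 0.05  0.52 -0.11  0.94 -0.    1.39]
```

View pics/s25z.png

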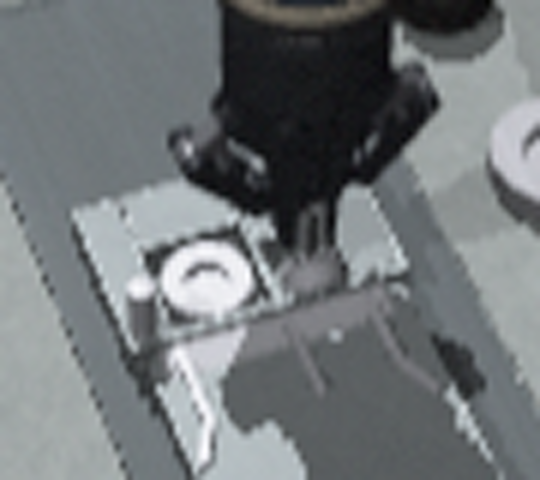

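View pics/wrist25.png

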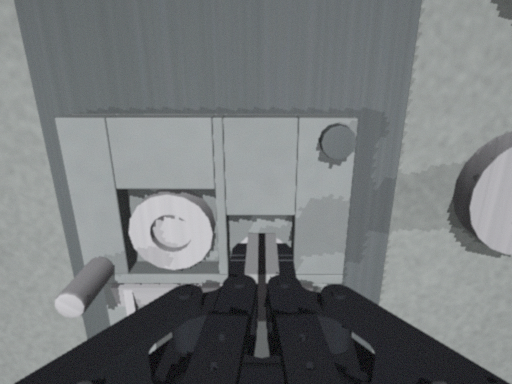

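```bash
python3 -m handwheel '0 0 -0.02 0 0 0 0.0;-0.02 0 -0.035 0 0 0 0.0;-0.035 0 0 0 0 0 0.0;-0.02 0 0 0 0 0 0;0 0 0 0 0 0 0.0'; python3 st.py
python3 - <<'E'
from st import *
s=snap('wrist','wrist26.png')
im=cv2.cvtColor(s['img'],cv2.COLOR_RGB2BGR)
cv2.imwrite('pics/w26z.png',cv2.resize(im[80:250,140:340],None,fx=4,fy=3.5,interpolation=cv2.INTER_CUBIC))
E
```

```text
clock: 20.18
eef_pos: [0.6172, -0.0452, 0.0865]
eef_rot: [1.957, 2.455, 0.0]
ft_force: [0.1, -1.0, 0.8]
width: -0.0001
t 20.18 fix [ 25.3 -48.9] z 86.5 yawerr deg -0.07 F fix [-0.1 -1. ] 0.8 w -0.0001 q [-0.07  0.52  0.03  1.08 -0.    1.27]
```

View pics/w26z.png

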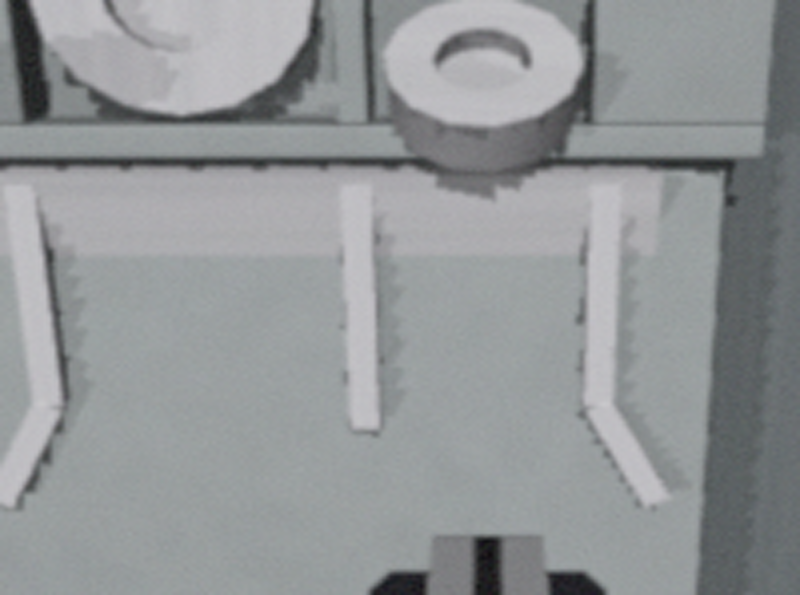

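```bash
python3 - <<'E'
from st import *
s=load('wrist')
for v in range(76,132,4):
    p=pt(s,262,v); print(v,f(p).round(1),(p[2]*1000).round(1))
E
```

```text
76 [26.5 32.4] 9.6
80 [26.5 30.1] 17.4
84 [26.5 27.8] 20.4
88 [26.5 25.4] 21.4
92 [26.5 23. ] 20.1
96 [26.5 20.6] 20.5
100 [26.5 18.4] 23.0
104 [26.5 16.2] 25.7
108 [26.4 14.7] 34.0
112 [26.4 12.6] 36.5
116 [26.4 10.7] 39.2
120 [26.4  7.8] 34.8
124 [26.4  5.3] 33.8
128 [26.4  2.4] 30.9
```

```bash
python3 -m handwheel '0.03 0 0 0 0 0 0.0;0.03 0 0.01 0 0 0 0.0;0 0 0.02 0 0 0 0.0;0 0 0.01 0 0 0 0;0 0 0 0 0 0 0.0'; python3 -m handwheel '0 0 0 0 0 0 0.0'; python3 st.py
```

```text
clock: 20.65
eef_pos: [0.6009, 0.0171, 0.0436]
eef_rot: [-1.952, -2.458, 0.004]
ft_force: [-0.6, -1.0, -0.5]
width: -0.0003
clock: 20.73
eef_pos: [0.6023, 0.0164, 0.0457]
eef_rot: [-1.954, -2.459, 0.001]
ft_force: [0.4, -0.4, 0.3]
width: 0.0
t 20.73 fix [24.6 14.4] z 45.7 yawerr deg 0.07 F fix [ 0.3 -0.5] 0.3 w 0.0000 q [ 0.03  0.52 -0.08  0.98 -0.    1.37]
```

```bash
python3 -m handwheel '0 0 0.003 0 0 0 0.0;0 0 0.003 0 0 0 0.0;0.002 0 0.002 0 0 0 0.0;0.002 0 0.002 0 0 0 0;0 0 0 0 0 0 0.0'; python3 st.py; python3 -m handwheel '0.002 0 0.002 0 0 0 0.0;0.001 0 0.002 0 0 0 0.0;0.001 0 0.002 0 0 0 0;0 0 0 0 0 0 0.0'; python3 st.py
```

```text
clock: 21.15
eef_pos: [0.603, 0.0199, 0.037]
eef_rot: [1.954, 2.456, 0.001]
ft_force: [0.8, -4.4, 12.1]
width: 0.0001
t 21.15 fix [26.1 17.7] z 37.0 yawerr deg 0.04 F fix [-0.2 -4.5] 12.1 w 0.0001 q [ 0.03  0.52 -0.09  0.95 -0.    1.38]
clock: 21.48
eef_pos: [0.6055, 0.0222, 0.0346]
eef_rot: [1.95, 2.449, 0.005]
ft_force: [1.2, -15.8, 45.7]
width: 0.0003
t 21.48 fix [29.  19.3] z 34.6 yawerr deg -0.02 F fix [ -2.4 -15.6] 45.7 w 0.0003 q [ 0.04  0.52 -0.1   0.94 -0.    1.38]
```

```bash
python3 -m handwheel '0 0 -0.008 0 0 0 0.0;0 0 -0.03 0 0 0 0.0;-0.03 0 -0.02 0 0 0 0.0;-0.03 0 0 0 0 0 0;0 0 0 0 0 0 0.0'; python3 st.py
python3 - <<'E'
from st import *
s=snap('wrist','wrist27.png')
im=cv2.cvtColor(s['img'],cv2.COLOR_RGB2BGR)
cv2.imwrite('pics/w27z.png',cv2.resize(im[80:250,140:340],None,fx=4,fy=3.5,interpolation=cv2.INTER_CUBIC))
for v in range(100,170,4):
    p=pt(s,262,v); print(v,f(p).round(1),(p[2]*1000).round(1))
E
```

```text
clock: 21.9
eef_pos: [0.6163, -0.0382, 0.0896]
eef_rot: [1.956, 2.454, 0.002]
ft_force: [-0.5, -0.2, -1.1]
width: 0.0002
t 21.90 fix [ 26.  -41.9] z 89.6 yawerr deg -0.08 F fix [-0.5 -0. ] -1.1 w 0.0002 q [-0.06  0.51  0.03  1.09 -0.    1.28]
100 [27.3 24.9] 19.2
104 [27.3 22.6] 21.9
108 [27.3 20.3] 22.7
112 [27.3 18.1] 25.6
116 [27.3 16.6] 33.6
120 [27.2 14.3] 33.9
124 [27.2 12.3] 36.7
128 [27.3  9.2] 32.8
132 [27.3  6.2] 29.2
136 [27.3  0.1] 10.1
140 [27.3 -0.3] 22.4
144 [27.3 -3.1] 21.7
148 [27.3 -6. ] 20.4
152 [27.3 -8.7] 20.8
156 [ 27.3 -11.5] 20.4
160 [ 27.3 -14.5] 19.5
164 [ 27.3 -18.2] 16.2
168 [ 27.3 -20.9] 17.0
```

View pics/w27z.png

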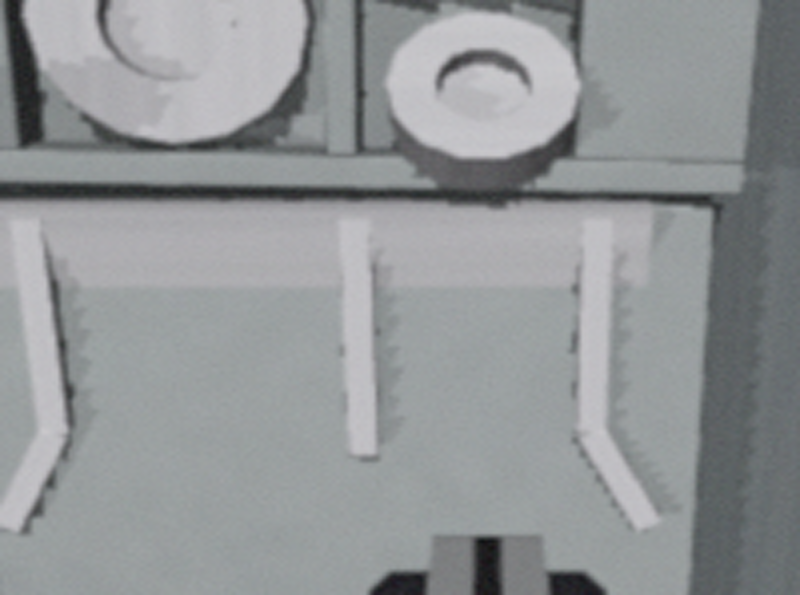

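```bash
python3 -m handwheel '0.013 -0.001 0.02 0 0 0 0.0;0.013 0 0.02 0 0 0 0.0;0 0 0.018 0 0 0 0.0;0 0 0 0 0 0 0;0 0 0 0 0 0 0.0'; python3 st.py
```

```text
clock: 22.37
eef_pos: [0.6066, -0.0085, 0.0294]
eef_rot: [-1.953, -2.459, 0.002]
ft_force: [-0.3, 0.3, 0.1]
width: 0.0
t 22.37 fix [ 23.3 -10.8] z 29.4 yawerr deg 0.11 F fix [-0.2  0.4] 0.1 w 0.0000 q [-0.01  0.54 -0.08  0.95  0.    1.33]
```

```bash
python3 -m handwheel '0.004 0.002 0 0 0 0 0.0;0.003 0 0 0 0 0 0.0;0.003 0 0 0 0 0 0.0;0 0 0 0 0 0 0;0 0 0 0 0 0 0.0'; python3 st.py
python3 - <<'E'
from st import *
s=snap('wrist','wrist28.png')
E
```

```text
clock: 22.78
eef_pos: [0.6075, 0.0014, 0.0305]
eef_rot: [1.954, 2.459, 0.001]
ft_force: [0.4, 0.8, -0.6]
width: -0.0001
t 22.78 fix [26.3 -1.4] z 30.5 yawerr deg 0.09 F fix [0.6 0.7] -0.6 w -0.0001 q [ 0.    0.54 -0.08  0.95 -0.    1.35]
```

View pics/wrist28.png

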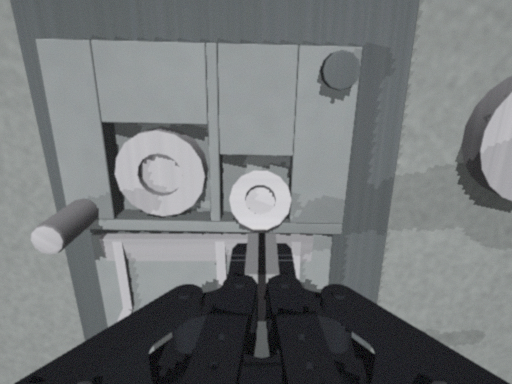

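```bash
python3 -m handwheel '0.002 0 0 0 0 0 0.0;0.002 0 0 0 0 0 0.0;0 0 0 0 0 0 0.0'; python3 st.py
python3 - <<'E'
from st import *
s=snap('wrist','wrist29.png')
for v in range(180,236,6):
    p=pt(s,261,v); print(v,f(p).round(1),(p[2]*1000).round(1))
E
```

```text
clock: 23.08
eef_pos: [0.6062, 0.0053, 0.03]
eef_rot: [-1.955, -2.459, -0.0]
ft_force: [-0.2, -0.9, -1.0]
width: 0.0003
t 23.08 fix [26.   2.8] z 30.0 yawerr deg 0.08 F fix [-0.4 -0.8] -1.0 w 0.0003 q [ 0.01  0.54 -0.09  0.95  0.    1.35]
180 [26.4 35.9] 20.7
186 [26.4 33.4] 22.5
192 [26.4 29.4] 19.9
198 [26.4 26.5] 20.9
204 [26.4 24. ] 22.8
210 [26.5 21.7] 24.8
216 [26.5 21.1] 30.8
222 [26.5 18.2] 31.3
228 [26.5 16.2] 33.6
234 [26.5 14. ] 35.6
```

View pics/wrist29.png

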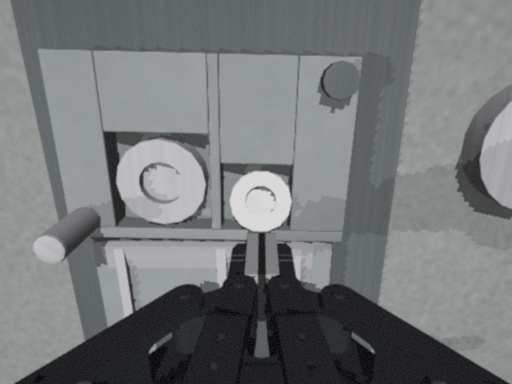

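```bash
python3 -m handwheel '0.002 0 0 0 0 0 0.0;0.001 0 0 0 0 0 0.0;0 0 0 0 0 0 0.0'; python3 st.py
python3 - <<'E'
from st import *
s=snap('wrist','wrist30.png')
for v in range(176,236,6):
    p=pt(s,261,v); print(v,f(p).round(1),(p[2]*1000).round(1))
E
```

```text
clock: 23.38
eef_pos: [0.6056, 0.0083, 0.0299]
eef_rot: [-1.954, -2.459, -0.0]
ft_force: [-1.0, -0.3, -0.2]
width: -0.0003
t 23.38 fix [26.   5.7] z 29.9 yawerr deg 0.09 F fix [-1.  -0.1] -0.2 w -0.0003 q [ 0.01  0.54 -0.09  0.95  0.    1.36]
176 [26.4 40.5] 19.1
182 [26.4 37.6] 19.7
188 [26.4 35.2] 22.0
194 [26.4 30. ] 16.5
200 [26.4 26.4] 15.9
206 [26.4 22.8] 15.2
212 [26.4 19.5] 15.7
218 [26.5 18.6] 21.2
224 [26.5 15.6] 21.9
230 [26.5 11.8] 21.2
```

View pics/wrist30.png

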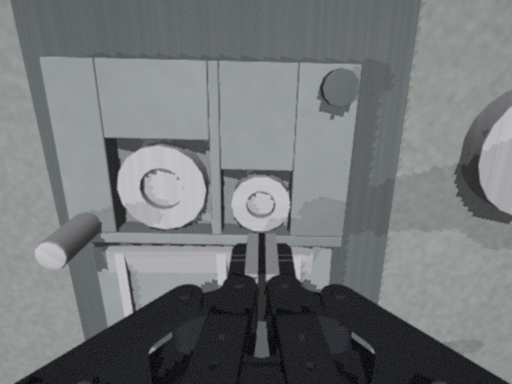

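```bash
python3 -m handwheel '-0.003 0 -0.03 0 0 0 0.02;0 -0.01 -0.03 0 0 0 0.04;0.003 -0.025 -0.01 0 0 0 0.04;0.004 -0.025 0 0 0 0 0.04;0.004 -0.0265 0 0 0 0 0.04'; python3 -m handwheel '0 0 0 0 0 0 0.04;0 0 0 0 0 0 0.04'; python3 st.py
python3 - <<'E'
from st import *
s=snap('wrist','wrist31.png')
for u,v in [(330,255),(300,230)]: pass
E
```

```text
clock: 23.85
eef_pos: [0.5194, -0.0038, 0.1007]
eef_rot: [1.954, 2.458, 0.002]
ft_force: [0.8, 0.1, 0.7]
width: 0.0401
clock: 24.02
eef_pos: [0.5188, -0.0038, 0.1004]
eef_rot: [1.955, 2.459, 0.0]
ft_force: [1.0, 0.2, -0.2]
width: 0.0398
t 24.02 fix [-61.3  13.4] z 100.4 yawerr deg 0.07 F fix [ 1. -0.] -0.2 w 0.0398 q [-0.01  0.31 -0.24  1.02 -0.    1.34]
```

View pics/wrist31.png

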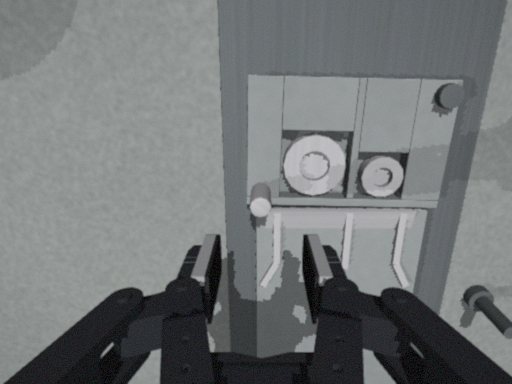

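```bash
python3 - <<'E'
from st import *
s=load('wrist')
for n,u,v in [('w',294,165),('w',335,165),('w',314,186),('w',314,143),('n',366,177),('n',399,177),('n',382,191),('n',382,162),('lip',330,201)]:
    p=pt(s,u,v); print(n,f(p).round(1),(p[2]*1000).round(1))
print('post',f(ray(s,261,206,.055)))
E
python3 -m handwheel '0 0.001 0.025 0 0 0 0.04;0 0 0.025 0 0 0 0.04;0 0 0.020 0 0 0 0.04;0 0 0 0 0 0 0.04;0 0 0 0 0 0 0.04'; python3 st.py
```

```text
w [-37.4  34.6] 20.0
w [-8.4 35. ] 21.2
w [-22.6  19.4] 21.8
w [-24.1  50.7] 20.6
n [14.  26.5] 22.7
n [38.4 25.9] 20.7
n [27.4 15.3] 21.0
n [24.9 37.1] 20.6
lip [-10.4   8.1] 22.8
post [-60.87810931  17.62994002]
clock: 24.48
eef_pos: [0.5206, -0.0035, 0.0296]
eef_rot: [-1.954, -2.458, 0.002]
ft_force: [0.5, 1.4, 0.4]
width: 0.04
t 24.48 fix [-59.5  13.4] z 29.6 yawerr deg 0.08 F fix [0.8 1.3] 0.4 w 0.0400 q [-0.01  0.38 -0.34  0.85  0.    1.34]
```

```bash
python3 -m handwheel '0 0 0 0 0 0 0.008;0 0 0 0 0 0 0.008;0 0 0 0 0 0 0.008;0 0 0 0 0 0 0.008' 25; python3 st.py
python3 - <<'E'
import numpy as np
a0=np.arctan2(14-83,-120)+2*np.pi; n=20; end=np.arctan2(120,-69)
A=np.linspace(a0,end,n+1); p=np.c_[60+138.4*np.cos(A),83+138.4*np.sin(A)]
d=np.diff(p,axis=0)
for i,(dx,dy) in enumerate(d): print(f"{dy/1000:.4f} {dx/1000:.4f} 0 0 0 0 0.008  ->",p[i+1].round(1))
E
```

```text
clock: 24.82
eef_pos: [0.5192, -0.005, 0.0309]
eef_rot: [1.956, 2.458, -0.006]
ft_force: [-14.8, -12.4, 11.5]
width: 0.0129
t 24.82 fix [-61.1  12.3] z 30.9 yawerr deg 0.03 F fix [-17.2  -8.7] 11.5 w 0.0129 q [-0.01  0.38 -0.34  0.86 -0.    1.34]
0.0096 -0.0050 0 0 0 0 0.008  -> [-65.   23.6]
0.0100 -0.0043 0 0 0 0 0.008  -> [-69.3  33.6]
0.0103 -0.0035 0 0 0 0 0.008  -> [-72.8  43.9]
0.0105 -0.0027 0 0 0 0 0.008  -> [-75.4  54.5]
0.0107 -0.0018 0 0 0 0 0.008  -> [-77.2  65.2]
0.0108 -0.0010 0 0 0 0 0.008  -> [-78.2  76. ]
0.0109 -0.0001 0 0 0 0 0.008  -> [-78.3  86.9]
0.0108 0.0007 0 0 0 0 0.008  -> [-77.6  97.7]
0.0108 0.0016 0 0 0 0 0.008  -> [-76.  108.5]
0.0106 0.0024 0 0 0 0 0.008  -> [-73.6 119.1]
0.0104 0.0032 0 0 0 0 0.008  -> [-70.4 129.4]
0.0101 0.0040 0 0 0 0 0.008  -> [-66.3 139.5]
0.0097 0.0048 0 0 0 0 0.008  -> [-61.5 149.3]
0.0093 0.0056 0 0 0 0 0.008  -> [-55.9 158.6]
0.0089 0.0063 0 0 0 0 0.008  -> [-49.7 167.4]
0.0083 0.0070 0 0 0 0 0.008  -> [-42.7 175.8]
0.0078 0.0076 0 0 0 0 0.008  -> [-35.1 183.6]
0.0072 0.0082 0 0 0 0 0.008  -> [-26.9 190.7]
0.0065 0.0087 0 0 0 0 0.008  -> [-18.2 197.2]
0.0058 0.0092 0 0 0 0 0.008  -> [ -9. 203.]
```

```bash
python3 -m handwheel '0.0060 -0.0050 0 0 0 0 0.008;0.0095 -0.0050 0 0 0 0 0.008;0.0103 -0.0035 0 0 0 0 0.008;0.0105 -0.0027 0 0 0 0 0.008;0.0107 -0.0018 0 0 0 0 0.008'; python3 st.py; python3 -m handwheel '0.0108 -0.001 0 0 0 0 0.008;0.0109 0 0 0 0 0 0.008;0.0108 0.0007 0 0 0 0 0.008;0.0108 0.0016 0 0 0 0 0.008;0.0106 0.0024 0 0 0 0 0.008'; python3 st.py
```

```text
clock: 25.23
eef_pos: [0.4924, 0.0388, 0.0309]
eef_rot: [1.954, 2.458, 0.001]
ft_force: [-1.8, -6.1, 8.8]
width: 0.013
t 25.23 fix [-77.4  60.9] z 30.9 yawerr deg 0.07 F fix [-3.1 -5.5] 8.8 w 0.0130 q [ 0.08  0.33 -0.41  0.83 -0.    1.42]
clock: 25.65
eef_pos: [0.4821, 0.0925, 0.0307]
eef_rot: [-1.953, -2.459, 0.002]
ft_force: [-15.5, -4.5, 21.1]
width: 0.0132
t 25.65 fix [-75.5 115.6] z 30.7 yawerr deg 0.11 F fix [-16.1  -1. ] 21.1 w 0.0132 q [ 0.19  0.33 -0.41  0.83  0.    1.53]
```

```bash
python3 -m handwheel '0.0104 0.0020 0 0 0 0 0.008;0.0101 0.0034 0 0 0 0 0.008;0.0097 0.0046 0 0 0 0 0.008;0.0093 0.0056 0 0 0 0 0.008;0.0089 0.0063 0 0 0 0 0.008'; python3 st.py; python3 -m handwheel '0.0083 0.0070 0 0 0 0 0.008;0.0078 0.0076 0 0 0 0 0.008;0.0072 0.0082 0 0 0 0 0.008'; python3 st.py
```

```text
clock: 26.07
eef_pos: [0.4911, 0.1456, 0.0306]
eef_rot: [-1.95, -2.457, 0.002]
ft_force: [-26.6, 5.9, 29.1]
width: 0.013
t 26.07 fix [-54.7 165.3] z 30.6 yawerr deg 0.16 F fix [-24.6  11.7] 29.1 w 0.0130 q [ 0.29  0.37 -0.35  0.85  0.    1.63]
clock: 26.32
eef_pos: [0.5068, 0.1745, 0.03]
eef_rot: [-1.946, -2.455, 0.002]
ft_force: [-17.3, 6.5, 9.0]
width: 0.0131
t 26.32 fix [-33.  189.9] z 30.0 yawerr deg 0.22 F fix [-15.4  10.3] 9.0 w 0.0131 q [ 0.33  0.41 -0.29  0.87  0.01  1.67]
```

```bash
python3 -m handwheel '0.0078 0.0075 0 0 0 0 0.008;0.0065 0.0085 0 0 0 0 0.008;0 0 0 0 0 0 0.008'; python3 st.py
python3 - <<'E'
from st import *
s=snap('wrist','wrist32.png')
E
```

```text
clock: 26.57
eef_pos: [0.522, 0.1927, 0.03]
eef_rot: [-1.948, -2.458, -0.001]
ft_force: [-9.4, 11.6, 4.2]
width: 0.0127
t 26.57 fix [-14.1 204.2] z 30.0 yawerr deg 0.24 F fix [-6.6 13.4] 4.2 w 0.0127 q [ 0.35  0.45 -0.23  0.89  0.    1.69]
```

View pics/wrist32.png

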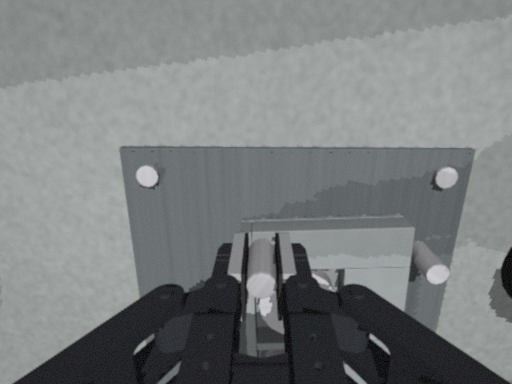

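```bash
python3 -m handwheel '0.0025 0.002 0 0 0 0 0.008;0.001 0.0015 0 0 0 0 0.008;0 0 0 0 0 0 0.008'; python3 st.py;  python3 -m handwheel '0.0005 0.002 0 0 0 0 0.008;0 0 0 0 0 0 0.008;0 0 0 0 0 0 0.008'; python3 st.py
```

```text
clock: 26.87
eef_pos: [0.5245, 0.1951, 0.03]
eef_rot: [-1.951, -2.458, 0.0]
ft_force: [-8.8, 6.4, 0.5]
width: 0.013
t 26.87 fix [-11.1 206. ] z 30.0 yawerr deg 0.17 F fix [-7.1  8.2] 0.5 w 0.0130 q [ 0.35  0.45 -0.23  0.89  0.    1.7 ]
clock: 27.12
eef_pos: [0.5259, 0.196, 0.03]
eef_rot: [-1.95, -2.458, 0.001]
ft_force: [-11.7, 7.4, 2.0]
width: 0.0128
t 27.12 fix [ -9.5 206.6] z 30.0 yawerr deg 0.18 F fix [-9.7  9.8] 2.0 w 0.0128 q [ 0.35  0.46 -0.22  0.9   0.    1.7 ]
```

```bash
python3 -m handwheel '0.002 0.0025 0 0 0 0 0.008;0 0 0 0 0 0 0.008;0 0 0 0 0 0 0.008'; python3 st.py;  python3 -m handwheel '0.001 0.002 0 0 0 0 0.008;0 0 0 0 0 0 0.008;0 0 0 0 0 0 0.008'; python3 st.py
```

```text
clock: 27.37
eef_pos: [0.5261, 0.1962, 0.0297]
eef_rot: [-1.951, -2.457, 0.009]
ft_force: [-23.6, -10.4, 17.7]
width: 0.0128
t 27.37 fix [ -9.3 206.8] z 29.7 yawerr deg 0.13 F fix [-25.4  -4.9] 17.7 w 0.0128 q [ 0.36  0.46 -0.21  0.9   0.    1.7 ]
clock: 27.62
eef_pos: [0.5261, 0.1964, 0.0295]
eef_rot: [-1.952, -2.456, 0.014]
ft_force: [-35.8, -18.7, 28.5]
width: 0.0131
t 27.62 fix [ -9.3 206.9] z 29.5 yawerr deg 0.10 F fix [-39.1 -10.2] 28.5 w 0.0131 q [ 0.36  0.46 -0.21  0.91 -0.    1.7 ]
```

```bash
python3 -m handwheel '-0.001 -0.003 0 0 0 0 0.008;0 0 0 0 0 0 0.008;0 0 0 0 0 0 0.03;0 0 0 0 0 0 0.03;0 0 0 0 0 0 0.03'; python3 st.py; python3 -m handwheel '0 0 -0.03 0 0 0 0.03;0 0 -0.04 0 0 0 0.03;-0.03 0.00 -0.04 0 0 0 0.03;-0.03 0 -0.04 0 0 0 0.03;-0.03 0 -0.03 0 0 0 0.03'; python3 -m handwheel '0 0 0 0 0 0 0.03;0 0 0 0 0 0 0.03'
python3 - <<'E'
from st import *
show()
s=snap('wrist','wrist33.png')
im=cv2.cvtColor(s['img'],cv2.COLOR_RGB2BGR)
cv2.imwrite('pics/w33z.png',cv2.resize(im[40:270,140:390],None,fx=2.5,fy=2.5,interpolation=cv2.INTER_CUBIC))
E
```

```text
clock: 28.03
eef_pos: [0.5293, 0.1973, 0.0304]
eef_rot: [1.954, 2.46, 0.002]
ft_force: [0.3, 0.6, 0.3]
width: 0.0301
t 28.03 fix [ -5.9 207.1] z 30.4 yawerr deg 0.12 F fix [0.4 0.5] 0.3 w 0.0301 q [ 0.36  0.46 -0.21  0.9   0.    1.7 ]
clock: 28.45
eef_pos: [0.5472, 0.1193, 0.1988]
eef_rot: [1.952, 2.46, 0.003]
ft_force: [1.8, 0.5, -0.0]
width: 0.03
clock: 28.62
eef_pos: [0.5484, 0.1184, 0.198]
eef_rot: [1.956, 2.456, 0.005]
ft_force: [0.2, -0.2, -0.8]
width: 0.0302
t 28.62 fix [ -5. 126.] z 198.0 yawerr deg -0.03 F fix [ 0.2 -0.2] -0.8 w 0.0302 q [0.21 0.34 0.06 1.28 0.   1.56]
```

View pics/w33z.png

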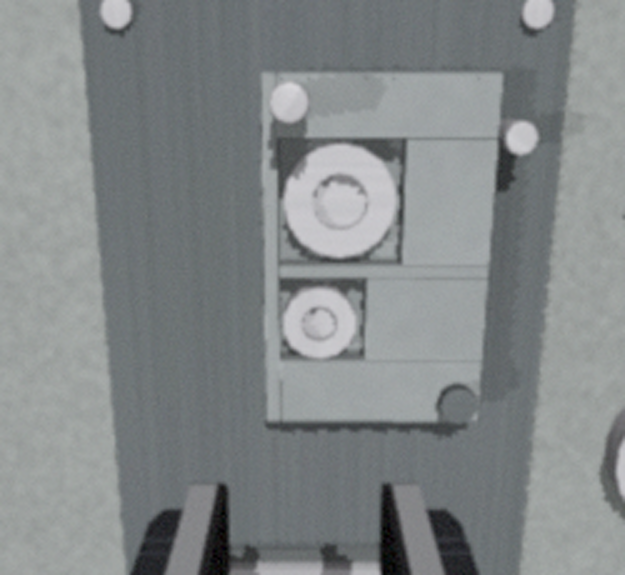

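```bash
python3 - <<'E'
from st import *
s=load('wrist')
F=lambda u,v:(140+(u+.5)/2.5-.5,40+(v+.5)/2.5-.5)
P=f(ray(s,*F(289,102),.055)); V=f(ray(s,*F(458,402),.031)); print('post',P,'pivot',V)
a=P-V; print('angle',np.arctan2(a[1],a[0])-np.arctan2(120,-69))
a=f(ray(s,*F(501,72),.023))-f(ray(s,*F(264,73),.023)); print('edge angle',np.arctan2(a[1],a[0]))
for n,u,v in [('w',295,203),('w',386,203),('w',340,155),('w',340,247),('n',291,323),('n',349,323),('n',320,297),('n',320,350),('tray',450,200)]:
    p=pt(s,*F(u,v)); print(n,f(p).round(1),(p[2]*1000).round(1))
E
```

```text
post [ -8.84568452 203.33420212] pivot [59.55514086 85.16800861]
angle 0.0028906188574402414
edge angle 0.003461763918209542
w [ -7.2 165. ] 21.0
w [ 28.5 164.8] 19.9
w [ 10.1 183.3] 21.8
w [ 10.6 147.6] 20.7
n [ -9.1 116.3] 21.2
n [ 14.7 116.3] 21.5
n [  2.8 127. ] 20.3
n [  2.9 104.2] 20.0
tray [ 52.8 166.5] 24.1
```

```bash
python3 - <<'E'
from h import *
workorder.close_job()
E
```

```text
the job is handed in; nothing more can be done
```

Both spacers are loaded, the tray is back home against its stop pin, and the job was handed in at about 29 s. No verdict was reported.

**What I did:** I gripped the post and turned the tray until it stopped against the deck. I pushed the wide spacer over the lip and it dropped flat on the first push.

**Problem on the way:** The narrow spacer stood up on its edge in the pocket. I tipped it back against the lip. Pressing it down from above reached about 46 N at the fingers with little progress, so I stopped and pushed it in from behind, and it dropped flat. I then swung the tray back until it stopped firmly against the pin, let go of the post and lifted clear.

**Last checks:**
- **Tray angle:** two measurements from the wrist picture gave about 0.003 rad, well under the 0.06 limit.
- **Spacers:** their tops read 20 to 22 mm high, against 21 mm expected, so both look flat. Both looked centred in their pockets.
- **Clearance:** the gripper was clear of everything at hand-in.
- **Calibration:** camera positions agreed with the given sizes to about 1 to 2 mm. A few close-up views of the tray and post were up to about 4 mm off, and there I went by the contact forces.
- **Not checked:** I did not measure the other parts again at the end. The arm was not brought near them.

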